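Weigh the salt shaker on the trip balance

TASK

Weigh the salt shaker that stands on the left pan of the balance: stand what you need of the 100 g and 50 g weights upright on the right pan (the 100 g one is always needed), and slide the poise along the front bar until the beam floats level with the pointer at the middle mark. Handle the balance lightly, pushing and pressing it with only a few newtons, and do not touch the shaker or disturb the spice jars, scoop and spoon. Weights that are not needed stay in their holes in the block (or go back there).

Things in the scene. Friction and masses are not known exactly. Their poses are not given: they have to be found in the camera images.
- balance: Even-arm trip balance fixed to the counter: grey base 290 mm along y, 125 mm deep; two pans above; steel front bar with brass poise. Origin: middle of its underside, on the counter. x from front to back (front bar on the -x side), y to the left pan, z up. Keep every push, squeeze or pressure on any part of it, by robot or through a weight, well under 12 N.
- beam (a joint): Tilt of beam, rad: 0 level, positive = right (weights) pan down; rests on stops at -0.10 (start) and +0.10. Arms 110 mm, pivot at x 0, y 0, z 75 mm of the balance. Sides differing by over about 10 g: it lies on a stop; under that it floats, about 0.0095 rad per gram, at rest after about 1.5 s. True only when nothing touches beam, pans or poise: a finger on the poise holds or tips it.
- bar_mid (a point): Middle of the front bar, which is part of the beam and tilts with it: at x -105 mm, y 0, z 75 mm of the balance when level. The bar runs 118 mm each way along the balance's y, is 5 mm thick and 12 mm high; its ends are joined to the beam behind by two struts at y +-116 mm.
- poise_top (a point): Centre of the top face of the poise's 14 x 14 mm upright stem, which rises from 13 to 50 mm above the bar's middle; below it an 18 mm wide, 26 mm high block wraps the bar. Slides along the bar from y +80 to y -80 mm of the balance; end stops are rigid: stop short of them or feel for them at under 10 mm/s. Drags with about 2.5 N, stays where left. Starts within 35 mm of right end.
- poise: The brass poise on the front bar; origin at its middle, on the bar. It counts as weight on the right pan: 0 g at the left end of its travel to 60 g at the right end, 3.7 g for each 10 mm, which near level tilts the beam by about 0.035 rad. A push on its stem along the bar tips the beam to a stop, so the stem leans by up to 0.1 rad, away from the finger, while it is pushed.
- pan_right_floor (a point): Centre of the floor of the right (weights) pan, empty at the start, at balance x 0, y -110 mm, 108 mm above the counter when level. Pan: aluminium, 120 mm outside, flat floor 104 mm across, rim 6 mm above the floor; it stays horizontal and goes up and down with the beam.
- pan_left_floor (a point): Centre of the floor of the left (goods) pan, like the right one, at balance y +110 mm; the salt shaker stands on it.
- pointer_tip (a point): Tip of the dark pointer needle that rises from the middle of the beam in front of the index plate (its top 188 mm above the counter), 112 mm above the pivot; at the long middle mark when level, to the right of it when the right pan is down.
- salt_shaker: Plain steel salt shaker, 41 mm diameter, 76 mm tall, standing on the left pan; between 115 and 201 g (unknown: that is what is being weighed). Origin: centre of its underside. Not to be touched.
- weight_100: 100 g brass weight, the middle one in size: round body 27 mm diameter and 25 mm high, narrow neck, cylindrical knob 17 mm diameter from 34 to 47 mm above its underside. Origin: centre of its underside; z up its axis. Grip by the knob.
- weight_50: 50 g brass weight, the smallest: body 22 mm diameter and 19 mm high, knob 17 mm diameter from 28 to 41 mm above its underside. Origin: centre of its underside; z up its axis.
- weight_200: 200 g brass weight, the largest: body 33 mm diameter and 32 mm high, knob 17 mm diameter from 41 to 54 mm above its underside. Origin: centre of its underside. Always too heavy for this shaker.
- block: Wooden weight block fixed to the counter, 205 mm along its x, 62 mm along y, 24 mm high. Origin: centre of its underside. The weights stand in its row of three round holes, 12 mm deep, 3 mm wider than the weights, 64 to 68 mm apart along x; open the fingers along the block's y to clear the neighbours.
- block_hole0 (a point): Centre of the mouth of the 200 g weight's hole, 24 mm above the counter.
- block_hole1 (a point): Centre of the mouth of the 100 g weight's hole, 24 mm above the counter.
- block_hole2 (a point): Centre of the mouth of the 50 g weight's hole, 24 mm above the counter.
- spice_a: Glass spice jar with dark cap, 41 mm diameter, 105 mm tall, a bystander. Origin: centre of its underside.
- spice_b: A second such spice jar, 41 mm diameter, 105 mm tall, a bystander. Origin: centre of its underside.
- brass_scoop: Brass scoop, 159 x 39 x 22 mm, lying on the counter, a bystander.
- spoon: Steel teaspoon, 137 mm long, lying on the counter in front of the balance, a bystander.

How it is judged:
By the outcome, as a careful person would: the job done as asked, in the order asked, and still so for the second after the job is handed in, with the robot touching nothing.
It also fails if it takes over 72 s, if anything falls off the work surface, if the arm or the gripper's body presses on something with over 40 N, if the wrist force passes 120 N, or if a joint passes its speed limit or range.

ROBOT

A 6-joint arm with a two-finger parallel gripper is mounted at the origin on a cart in front of the work surface, level with it; the furniture and walls round the work are solid. World frame = base frame: x ahead of the robot, y to its left, z up, the work surface at z = 0. Lengths are in m, angles in rad, forces in N, time in s.
With the tool pointing down it reaches from about 0.325 to 0.775 m from the base axis. Payload 5.5 kg.
Tool frame: the origin (TCP) lies on the centre line of the jaws, within the pads' length; the fingertips stand ctrl.tip_extent ahead of it and the grasp point (between the pads) is the TCP (ctrl.tip_extent is the distance from the TCP to the fingertips, in m); z points along the fingers, y is the line along which they close (so a half turn about z gives the same grasp; the last joint's range is limited). The gripper opens to 85 mm and grips with 20 to 120 N. Pads are 22 mm wide; open, the fingers measure 114 mm over their backs; the gripper's body (76 mm by 85 mm) begins 54 mm behind the grasp point. The pads swing forward as they close: fully open they stand 13 mm farther back than shut.
Start: joints at [-0.057, 0.091, 1.231, -0, 1.82, -0.057], TCP at [0.6, -0, 0.25] pointing down, gripper open.
Joint ranges: [-2.87, 2.87], [-0.86, 2.18], [0.17, 2.46], [-1.51, 4.65], [0.06, 2.69], [-2.65, 2.65]. Speed limits (rad/s): [2.57, 2.57, 3.01, 3.14, 3.14, 3.14].

INTERFACE

Orientations are given as a rotation vector (axis times angle).
In Python, from plant import observe, cams, hand_in, spotter, ctrl gives the robot as it stands. The module is installed in compiled form; this text tells all that it offers.
- The arm moves only by the tool jog_arm, never from a script. Its argument "increments" is a list of rows, each an object of numbers: "tx", "ty", "tz": the shift along the world's x, y, z in cm; "rx", "ry", "rz": the turn, a rotation vector about the world's x, y, z in rad; "fingers": the opening, from -1 (shut) to 1 (fully open). In form: [{"tx": .., "ty": .., "tz": .., "rx": .., "ry": .., "rz": .., "fingers": ..}, ...]. A call has 1 to 8 rows; each row shifts and turns the commanded pose from where the row before left it; what a row does not reach is not made up. A row lasts 1/12 s, in which the tool goes at most 41.7 mm and 7.16 degrees, less where a joint would pass 70% of its speed; a pose out of reach is approached as far as the arm can. A call with a gripper value outside its range is refused whole. The fingers move at their own pace and stop on an object; "squeeze" is the grip in N (left out, the last holds). Time passes only in rows, so rows that do not move let the fingers close. It gives the time, the measured TCP pose, the force, the opening and the grip force at its end, in the units of the state.
- observe(): the state, without advancing time (a new reading comes with each control period).
- cams.capture(name): name is "scene" or "side" or "wrist"; returns a dict with "image" (480x640x3 uint8, blue, green, red), "fx", "fy", "cx", "cy" (pixels), "origin" and "rotation" of the camera in the world. Camera axes: x right, y up, looking along -z (the intrinsics and any distortion apply to the point x, -y, -z); pixel columns grow to the right and rows downward; lengths in m; the calibration is good to about 2 mm. A picture is of the moment at which its call begins. There is no depth.
- hand_in(): hands the job in; it is judged then, once.
Trained networks look in a picture, given as the dict that the camera call returned (one of the last four; its "shot" number tells which), for a name from the list of things; names that differ only in an ending like _2 or _b are one class to them, and where a whole thing is asked for, a point or a joint stands for the part that bears it (a point fixed in the world has none). Each returns a list of dicts, best first, with "conf" (0 to 1); they miss things now and then, are a little off and sometimes report something else, mostly with a low value. They report only what shows in the picture. A call takes as long as a camera call.
- spotter.search_frame(picture, target): "location" ([column, row] in pixels, amid what is visible of it).
- spotter.trace(picture, target): "region" (480x640 bool, what is visible of it) and "location" ([column, row] in pixels, amid what is visible of it).
- spotter.spot_point(picture, target): "location" ([column, row] in pixels: a listed point, or the origin of a listed thing).
The state is a dict: "time": time; "joints": joint angles; "joint_velocities": joint speeds; "tau": joint torques, N m; "ee_pos": TCP position; "eef_rot": TCP orientation; "force": force on the tool from outside, world axes, zero at the start; "torque": the same for the moment, N m; "width": opening from 0.0 (shut) to 1.0 (fully open); "gripper_force": force on a finger pad.
Only numpy, scipy, OpenCV 4.12 (cv2) and the standard library are available. Lean on these libraries where they do the work, as an engineer would, in place of code of your own. Each camera call takes 0.05 s, during which the arm holds its last target. There are 200 camera calls.

## Working session

There is one attempt and no reset: what is moved stays moved. The work goes in short steps, Python scripts to look and compute and a tool call to move; the robot and the scene stay as the last step left them, time stands still between calls to the robot, and variables do not carry over. Pictures are saved under pics/ and viewed, at most 10 in all, crops included, and the job is handed in when it is done.

Besides the shell and the picture viewer there is one more tool, called after "Call:" as name(argument=value, ...), one argument or row to a line, values as JSON. jog_arm: Moves the arm, as the interface text tells. Its arguments: {"type":"object","properties":{"increments":{"type":"array"},"squeeze":{"type":"number"}},"required":["increments"]}

```bash
mkdir -p pics
cat > h.py <<'E'
import numpy as np, cv2
from plant import observe, cams, hand_in, spotter, ctrl
def ray(p,px):
    x=(px[0]-p['cx'])/p['fx']; y=(px[1]-p['cy'])/p['fy']
    d=np.array(p['rotation'])@np.array([x,-y,-1.]); return np.array(p['origin']),d/np.linalg.norm(d)
def tri(rs):
    A=np.zeros((3,3));b=np.zeros(3)
    for o,d in rs:
        M=np.eye(3)-np.outer(d,d);A+=M;b+=M@o
    X=np.linalg.solve(A,b); return X,[round(1000*np.linalg.norm((np.eye(3)-np.outer(d,d))@(X-o)),1) for o,d in rs]
def proj(p,X):
    c=np.array(p['rotation']).T@(np.array(X)-np.array(p['origin'])); return [p['cx']+p['fx']*c[0]/-c[2], p['cy']+p['fy']*(-c[1])/-c[2]]
def atz(r,z): return r[0]+r[1]*(z-r[0][2])/r[1][2]
E
python3 - <<'E'
from h import *
s=observe();print(s,ctrl.tip_extent)
P={n:cams.capture(n) for n in('scene','side','wrist')}
for n,p in P.items():
    cv2.imwrite(f'pics/{n}0.png',p['image']);print(n,[k for k in p],np.round(p['origin'],3),p['fx'],p['cx'],p['cy'])
for t in 'balance bar_mid poise_top poise pan_right_floor pan_left_floor pointer_tip salt_shaker weight_100 weight_50 weight_200 block block_hole0 block_hole1 block_hole2 spice_a brass_scoop spoon'.split():
    rs=[];o=[]
    for n,p in P.items():
        r=spotter.spot_point(p,t)
        o.append((n,[(np.round(q['location']).astype(int).tolist(),round(q['conf'],2)) for q in r[:2]]))
        if r and r[0]['conf']>.4: rs.append(ray(p,r[0]['location']))
    print(t,o)
    if len(rs)>1: X,e=tri(rs);print('   ',np.round(X,4),e)
E
```

```text
{'time': 0.0, 'joints': array([-5.67051282e-02,  9.18466437e-02,  1.23186949e+00, -1.41490042e-05,
        1.81981112e+00, -5.66936438e-02]), 'joint_velocities': array([-0.00039027, -0.00084893,  0.00207963,  0.00111509, -0.00050915,
        0.00096151]), 'tau': array([ 1.92109423e-03, -4.58737707e+01, -4.18019521e+01,  2.08830479e-04,
        1.19483890e-02, -1.60596358e-05]), 'ee_pos': array([5.99753791e-01, 4.70359302e-06, 2.49167412e-01]), 'eef_rot': array([-2.22044350e+00, -2.22041029e+00,  2.03872063e-03]), 'force': array([-0.03856534, -0.52559827, -0.07477278]), 'torque': array([-0.02248624,  0.0162886 , -0.04119462]), 'gripper_force': 0.0, 'width': 0.994968028867987} 0.019
scene ['image', 'fx', 'fy', 'cx', 'cy', 'origin', 'rotation', 'shot'] [0.091 0.705 1.065] 605.9759149982438 316.98415489780575 233.37496800642882
side ['image', 'fx', 'fy', 'cx', 'cy', 'origin', 'rotation', 'shot'] [-0.018 -0.87   0.954] 553.6707466941772 316.8664158752339 237.83797671969617
wrist ['image', 'fx', 'fy', 'cx', 'cy', 'origin', 'rotation', 'shot'] [0.6   0.074 0.372] 352.08475330397613 319.6623
[... 2810 characters left out ...]
, [([262, 222], 0.91), ([237, 221], 0.88)]), ('wrist', [])]
    [ 0.0363 -0.0825  1.0096] [np.float64(1197.3), np.float64(1197.3)]
spice_a [('scene', [([214, 291], 0.71)]), ('side', [([323, 230], 0.66), ([321, 212], 0.42)]), ('wrist', [])]
    [ 0.0363 -0.0825  1.0096] [np.float64(1197.3), np.float64(1197.3)]
brass_scoop [('scene', [([447, 199], 0.78), ([245, 352], 0.4)]), ('side', [([343, 398], 0.92)]), ('wrist', [([306, 421], 0.67)])]
    [ 0.2242 -0.0305  0.7971] [np.float64(1178.7), np.float64(1282.8), np.float64(579.5)]
spoon [('scene', [([369, 318], 0.64)]), ('side', [([323, 212], 0.23)]), ('wrist', [([114, 132], 0.9)])]
    [0.3455 0.3895 0.7186] [np.float64(671.8), np.float64(671.8)]
```

Run:
```python
s=open('h.py').read()
s=s.replace("np.array(p['rotation'])","R(p)").replace("def ray","def R(p):\n    r=np.array(p['rotation'],float); return r if r.shape==(3,3) else cv2.Rodrigues(r)[0]\ndef ray")
open('h.py','w').write(s)
from h import *
P={n:cams.capture(n) for n in('scene','side','wrist')}
print(P['wrist']['rotation'])
for t in 'balance bar_mid poise_top poise pan_right_floor pan_left_floor pointer_tip salt_shaker weight_100 block block_hole0 block_hole1 spice_a brass_scoop spoon'.split():
    rs=[];o=[]
    for n,p in P.items():
        r=spotter.spot_point(p,t)
        if r and r[0]['conf']>.4: rs.append(ray(p,r[0]['location']));o.append(n)
    if len(rs)>1: X,e=tri(rs);print(t,o,np.round(X,4),e)
im=np.hstack([cv2.resize(P[n]['image'],None,fx=.625,fy=.625) for n in('scene','side')])
cv2.imwrite('pics/both.png',im)
```

```text
[-0.29781565  0.00045572 -0.00047076]
balance ['scene', 'side', 'wrist'] [ 0.5978 -0.0578  0.0093] [np.float64(1.9), np.float64(0.8), np.float64(1.8)]
bar_mid ['side', 'wrist'] [ 0.4992 -0.0587  0.073 ] [np.float64(0.5), np.float64(0.5)]
poise_top ['scene', 'side'] [ 0.4877 -0.1208  0.1343] [np.float64(1.4), np.float64(1.4)]
poise ['scene', 'side'] [ 0.4897 -0.1305  0.0859] [np.float64(4.1), np.float64(4.1)]
pan_right_floor ['scene', 'side', 'wrist'] [ 0.5895 -0.1734  0.1182] [np.float64(3.0), np.float64(3.1), np.float64(0.9)]
pan_left_floor ['scene', 'side'] [0.6081 0.0507 0.0962] [np.float64(0.4), np.float64(0.4)]
pointer_tip ['scene', 'side', 'wrist'] [ 0.6012 -0.0529  0.1856] [np.float64(2.2), np.float64(3.1), np.float64(1.0)]
salt_shaker ['scene', 'side', 'wrist'] [0.6067 0.0464 0.092 ] [np.float64(1.7), np.float64(2.8), np.float64(1.7)]
weight_100 ['scene', 'side'] [ 0.5208  0.2998 -0.0132] [np.float64(29.9), np.float64(29.9)]
block ['scene', 'side'] [0.4355 0.3344 0.0303] [np.float64(30.0), np.float64(30.0)]
block_hole0 ['scene', 'side'] [0.4584 0.3324 0.0085] [np.float64(31.8), np.float64(31.8)]
block_hole1 ['scene', 'side'] [0.4584 0.3324 0.0085] [np.float64(31.8), np.float64(31.8)]
spice_a ['scene', 'side'] [ 0.7466  0.2564 -0.0484] [np.float64(18.1), np.float64(18.1)]
brass_scoop ['scene', 'side', 'wrist'] [ 0.4003 -0.1509  0.0195] [np.float64(112.5), np.float64(158.9), np.float64(223.0)]
spoon ['scene', 'side', 'wrist'] [ 0.3897  0.069  -0.0071] [np.float64(2.1), np.float64(2.7), np.float64(1.1)]
```

View pics/side0.png

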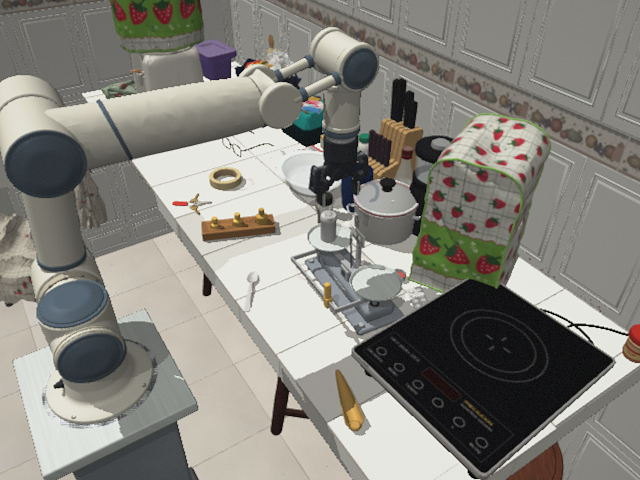

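View pics/scene0.png

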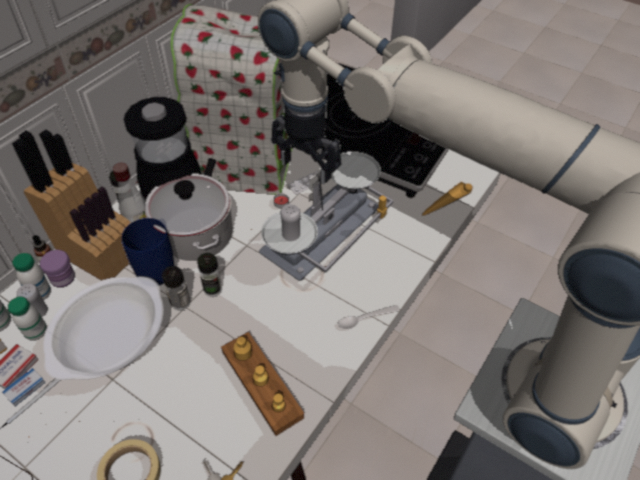

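Run:
```python
from h import *
P={n:cams.capture(n) for n in('scene','side','wrist')}
for t in ['weight_100','weight_50','weight_200','block','block_hole1','spice_a']:
  for n in('scene','side'):
    print(t,n,[(np.round(q['location'],1).tolist(),round(q['conf'],2)) for q in spotter.spot_point(P[n],t)[:5]])
def T(a,b): X,e=tri([ray(P['scene'],a),ray(P['side'],b)]);print(np.round(X,4),e[0])
T((242,341),(262,209));T((260,369),(237,214));T((279,396),(213,217)); T((261,383),(235,231))
T((209,290),(323,215))
b=np.array([.5978,-.0578,0]);X=[.5081-.0186]
# balance yaw
l=np.array([.6067,.0464]);r=np.array([.5895,-.1734]);d=l-r;print('yaw',np.arctan2(-d[0],d[1]),np.linalg.norm(d),(l+r)/2)
```

```text
weight_100 scene [([241.9, 353.6], 0.72), ([258.7, 382.1], 0.66), ([276.9, 407.8], 0.48)]
weight_100 side [([240.3, 229.5], 0.67), ([261.5, 226.1], 0.52), ([215.5, 227.8], 0.41)]
weight_50 scene [([241.9, 353.6], 0.72), ([258.7, 382.1], 0.66), ([276.9, 407.8], 0.48)]
weight_50 side [([240.3, 229.5], 0.67), ([261.5, 226.1], 0.52), ([215.5, 227.8], 0.41)]
weight_200 scene [([241.9, 353.6], 0.72), ([258.7, 382.1], 0.66), ([276.9, 407.8], 0.48)]
weight_200 side [([240.3, 229.5], 0.67), ([261.5, 226.1], 0.52), ([215.5, 227.8], 0.41)]
block scene [([261.4, 382.6], 0.88)]
block side [([235.2, 230.3], 0.93)]
block_hole1 scene [([278.3, 405.1], 0.9), ([263.2, 376.4], 0.81), ([358.8, 232.5], 0.28)]
block_hole1 side [([236.6, 219.4], 0.87), ([263.9, 222.1], 0.8), ([213.5, 224.2], 0.73), ([321.5, 229.4], 0.51)]
spice_a scene [([323.8, 233.2], 0.62), ([319.8, 178.4], 0.58), ([179.7, 305.8], 0.56)]
spice_a side [([320.6, 211.2], 0.63), ([323.8, 226.7], 0.53), ([346.7, 290.1], 0.48), ([350.2, 230.6], 0.25)]
[0.5438 0.292  0.0617] 3.0
[0.4795 0.317  0.0554] 0.8
[0.4177 0.34   0.0554] 0.1
[4.746e-01 3.194e-01 2.000e-04] 5.1
[0.6993 0.2191 0.0231] 6.0
yaw -0.07809381354993071 0.22047194832903347 [ 0.5981 -0.0635]
```

Call:
jog_arm(
  increments=[
    {"tx": -1.0,"ty": 2.6,"rz": 0.1,"fingers": 0.0},
    {"tx": -1.0,"ty": 2.6,"rz": 0.1},
    {"tx": -1.0,"ty": 2.6,"rz": 0.1},
    {"tx": -1.0,"ty": 2.6,"rz": 0.1},
    {"tx": -1.0,"ty": 2.6,"rz": 0.1},
    {"tx": -1.0,"ty": 2.6,"rz": 0.1},
  ],
)

```text
schema error: expected keys tx, ty, tz, rx, ry, rz, fingers
```

Call:
jog_arm(
  increments=[
    {"tx": -1.0,"ty": 2.6,"rz": 0.1},
    {"tx": -1.0,"ty": 2.6,"rz": 0.1},
    {"tx": -1.0,"ty": 2.6,"rz": 0.1},
    {"tx": -1.0,"ty": 2.6,"rz": 0.1},
    {"tx": -1.0,"ty": 2.6,"rz": 0.1},
    {"tx": -1.0,"ty": 2.6,"rz": 0.1},
    {"tx": 0},
    {"tx": 0},
  ],
)

```text
schema error: expected keys tx, ty, tz, rx, ry, rz, fingers
```

Run:
```python
from h import *
s=observe();print(s['time'],s['ee_pos'],s['eef_rot'],s['joints'],s['width'])
P={n:cams.capture(n) for n in('scene','side','wrist')}
cv2.imwrite('pics/w1.png',P['wrist']['image'])
for t in ['weight_100','block_hole1','block']:
  print(t,[(np.round(q['location'],1).tolist(),round(q['conf'],2)) for q in spotter.spot_point(P['wrist'],t)[:5]])
for n in ('scene','side'):
 for t in 'bar_mid poise_top poise pan_right_floor pan_left_floor pointer_tip balance salt_shaker'.split():
  print(t,n,[(np.round(q['location'],1).tolist(),round(q['conf'],2)) for q in spotter.spot_point(P[n],t)[:3]])
w=P['wrist']
for X in [(0.5438,.292,.012),(.4795,.317,.012),(.4177,.34,.012)]: print(np.round(proj(w,X)))
```

```text
6.0 [ 6.00021831e-01 -1.64216951e-05  2.50289057e-01] [2.22145884e+00 2.22137446e+00 4.68723983e-05] [-5.67217456e-02  9.10780395e-02  1.23069879e+00 -1.14421283e-06
  1.81976977e+00 -5.66840399e-02] 1.0021215845014184
weight_100 []
block_hole1 []
block []
bar_mid scene [([359.7, 235.6], 0.74)]
poise_top scene [([380.5, 196.9], 0.67)]
poise scene [([382.9, 210.6], 0.44)]
pan_right_floor scene [([279.7, 405.1], 0.71), ([368.6, 316.3], 0.71), ([352.7, 170.8], 0.6)]
pan_left_floor scene [([289.0, 237.8], 0.85)]
pointer_tip scene [([319.6, 179.9], 0.91)]
balance scene [([321.5, 230.2], 0.82)]
salt_shaker scene [([291.3, 232.9], 0.65)]
bar_mid side [([311.9, 283.1], 0.63)]
poise_top side [([326.6, 280.7], 0.44)]
poise side [([329.9, 297.7], 0.69)]
pan_right_floor side [([374.8, 282.5], 0.82)]
pan_left_floor side [([327.7, 234.6], 0.69)]
pointer_tip side [([350.4, 229.4], 0.58), ([238.4, 224.6], 0.3), ([327.7, 280.9], 0.17)]
balance side [([235.8, 228.9], 0.7), ([350.7, 289.6], 0.68), ([213.4, 228.9], 0.34)]
salt_shaker side [([325.4, 238.4], 0.86)]
[ 249. -156.]
[ 164. -197.]
[  79. -237.]
```

View pics/w1.png

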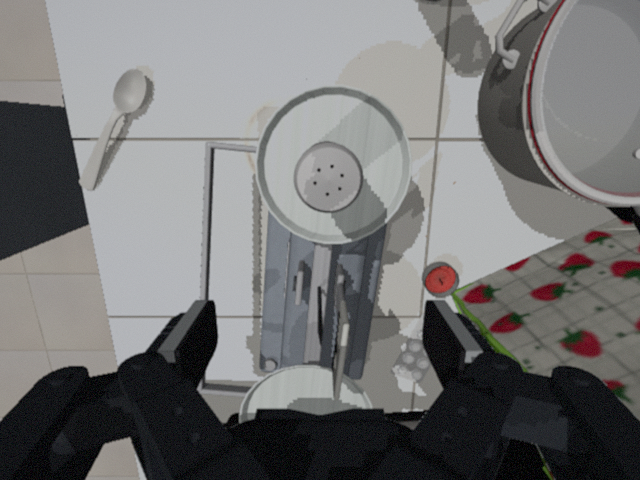

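Call:
jog_arm(
  increments=[
    {"tx": -1.3,"ty": 3.2,"tz": 0,"rx": 0,"ry": 0,"rz": 0.12,"fingers": 0.0},
    {"tx": -1.3,"ty": 3.2,"tz": 0,"rx": 0,"ry": 0,"rz": 0.12,"fingers": 0.0},
    {"tx": -1.3,"ty": 3.2,"tz": 0,"rx": 0,"ry": 0,"rz": 0.12,"fingers": 0.0},
    {"tx": -1.3,"ty": 3.2,"tz": 0,"rx": 0,"ry": 0,"rz": 0.12,"fingers": 0.0},
    {"tx": -1.3,"ty": 3.2,"tz": 0,"rx": 0,"ry": 0,"rz": 0.12,"fingers": 0.0},
    {"tx": -1.3,"ty": 3.2,"tz": 0,"rx": 0,"ry": 0,"rz": 0.12,"fingers": 0.0},
    {"tx": -1.3,"ty": 3.2,"tz": 0,"rx": 0,"ry": 0,"rz": 0.12,"fingers": 0.0},
    {"tx": -1.3,"ty": 3.2,"tz": 0,"rx": 0,"ry": 0,"rz": 0.12,"fingers": 0.0},
  ],
)

```text
time: 7.77
ee_pos: [0.4951, 0.2574, 0.2505]
eef_rot: [0.936, 2.999, 0.001]
force: [0.2, -0.0, -0.1]
width: 0.499
gripper_force: 0.0
```

Call:
jog_arm(
  increments=[
    {"tx": -1.3,"ty": 3.2,"tz": 0,"rx": 0,"ry": 0,"rz": 0.12,"fingers": 0.0},
    {"tx": -0.3,"ty": 3.0,"tz": 0,"rx": 0,"ry": 0,"rz": 0.12,"fingers": 0.0},
    {"tx": 0,"ty": 0,"tz": 0,"rx": 0,"ry": 0,"rz": 0.0,"fingers": 0.0},
  ],
)

```text
time: 8.02
ee_pos: [0.4782, 0.3226, 0.2499]
eef_rot: [-0.561, -3.09, -0.003]
force: [0.7, 0.4, -0.3]
width: 0.504
gripper_force: 0.0
```

Run:
```python
from h import *
s=observe();print(s['time'],s['ee_pos'],s['eef_rot'],s['joints'],s['width'])
w=cams.capture('wrist')
cv2.imwrite('pics/w2.png',w['image'])
for t in ['weight_100','block_hole1']:
  print(t,[(np.round(q['location'],1).tolist(),round(q['conf'],2)) for q in spotter.spot_point(w,t)[:5]])
for X in [(0.5438,.292,.012),(.4795,.317,.012),(.4177,.34,.012)]: print(np.round(proj(w,X)))
```

```text
8.0167 [0.47818966 0.32264754 0.24994786] [-0.56148992 -3.0898047  -0.00311994] [ 0.5333163   0.02790563  1.29695197  0.00234702  1.81632925 -0.67738551] 0.5039046934747808
weight_100 [([317.6, 141.3], 0.62), ([318.1, 206.0], 0.58)]
block_hole1 [([320.3, 146.8], 0.97), ([310.3, 271.0], 0.81), ([315.4, 209.1], 0.75), ([71.7, 393.7], 0.29)]
[315. 270.]
[316. 208.]
[315. 143.]
```

View pics/w2.png

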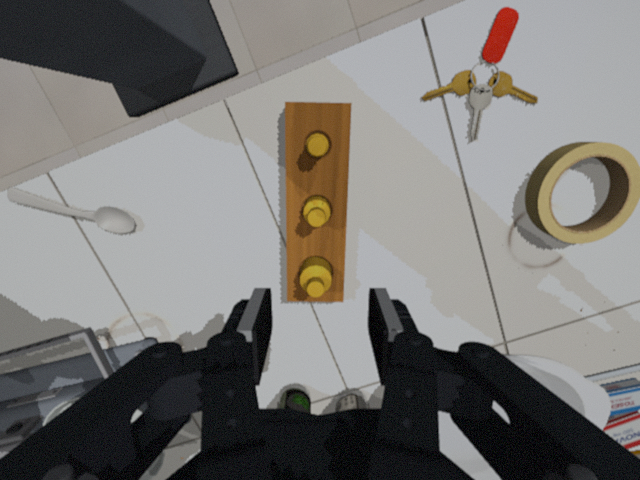

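Run:
```python
from h import *
w=cams.capture('wrist')
R0=cv2.Rodrigues(observe()['eef_rot'])[0];print(np.round(R0,3))
for px,z in(((317,216),.059),((318,145),.053),((315,287),.066)): print(np.round(atz(ray(w,px),z),4))
im=w['image'][90:310,270:370];cv2.imwrite('pics/c.png',cv2.resize(im,None,fx=2.7,fy=2.7,interpolation=cv2.INTER_CUBIC))
```

```text
[[-0.931  0.364  0.   ]
 [ 0.364  0.931 -0.001]
 [-0.    -0.    -1.   ]]
[0.4794 0.3139 0.059 ]
[0.4215 0.3376 0.053 ]
[0.5418 0.2875 0.066 ]
```

View pics/c.png

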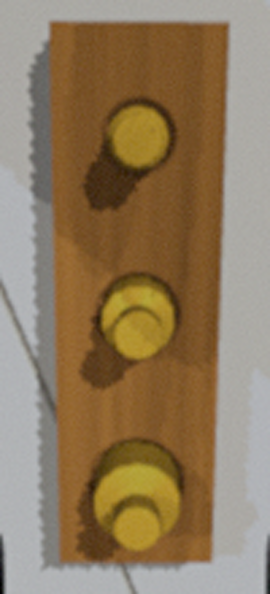

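Call:
jog_arm(
  increments=[
    {"tx": 0,"ty": -0.2,"tz": -3.5,"rx": 0,"ry": 0,"rz": 0,"fingers": 0.0},
    {"tx": 0,"ty": -0.2,"tz": -3.5,"rx": 0,"ry": 0,"rz": 0,"fingers": 0.0},
    {"tx": 0,"ty": 0,"tz": -3.5,"rx": 0,"ry": 0,"rz": 0.0,"fingers": 0.0},
    {"tx": 0,"ty": 0,"tz": 0,"rx": 0,"ry": 0,"rz": 0.0,"fingers": 0.0},
    {"tx": 0,"ty": 0,"tz": 0,"rx": 0,"ry": 0,"rz": 0.0,"fingers": 0.0},
  ],
)

```text
time: 8.63
ee_pos: [0.4794, 0.3122, 0.1435]
eef_rot: [-0.582, -3.083, 0.005]
force: [0.7, 0.6, 0.7]
width: 0.502
gripper_force: 0.0
```

Run:
```python
from h import *
s=observe();print(s['time'],s['ee_pos'],s['width'])
w=cams.capture('wrist')
T=s['ee_pos'];print('tcp',proj(w,T),'tip',proj(w,T-[0,0,.019]))
for X in((.478,.318,.059),(.4205,.3405,.053),(.4775,.3189,.059)): print(np.round(proj(w,X),1))
cv2.imwrite('pics/w3.png',w['image'])
```

```text
8.6333 [0.47942751 0.31219116 0.14348519] 0.501507165938729
tcp [np.float64(322.75882956621393), np.float64(326.5047679626034)] tip [np.float64(322.5783856096736), np.float64(303.9483775783626)]
[330.1 249.6]
[330.6 146.7]
[331.1 248.3]
```

View pics/w3.png

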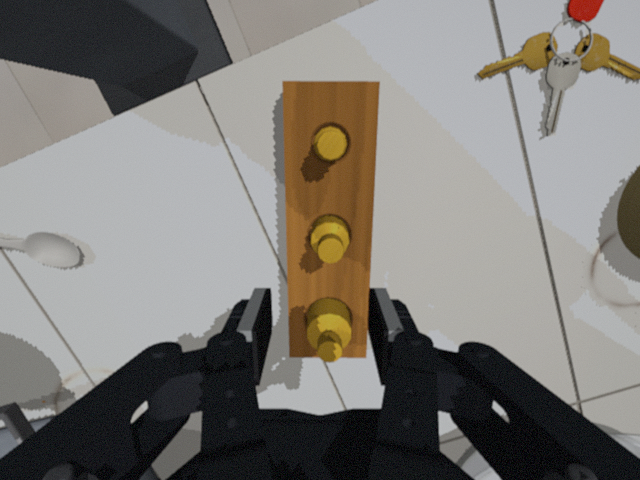

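Call:
jog_arm(
  increments=[
    {"tx": -0.2,"ty": 0.4,"tz": -3.0,"rx": 0,"ry": 0,"rz": 0,"fingers": 0.0},
    {"tx": 0,"ty": 0,"tz": -2.5,"rx": 0,"ry": 0,"rz": 0,"fingers": 0.0},
    {"tx": 0,"ty": 0,"tz": -1.0,"rx": 0,"ry": 0,"rz": 0,"fingers": 0.0},
    {"tx": 0,"ty": 0,"tz": 0,"rx": 0,"ry": 0,"rz": 0,"fingers": 0.0},
    {"tx": 0,"ty": 0,"tz": 0,"rx": 0,"ry": 0,"rz": 0,"fingers": 0.0},
    {"tx": 0,"ty": 0,"tz": 0,"rx": 0,"ry": 0,"rz": 0,"fingers": 0.0},
  ],
)

```text
time: 9.18
ee_pos: [0.4794, 0.3186, 0.0835]
eef_rot: [0.579, 3.084, 0.005]
force: [-0.5, 0.5, 0.0]
width: 0.498
gripper_force: 0.0
```

Run:
```python
from h import *
s=observe();print(s['time'],s['ee_pos'],s['width'])
w=cams.capture('wrist');s=observe();print(s['ee_pos'])
print(np.round(proj(w,(.478,.318,.059))),np.round(proj(w,(.4195,.341,.053))))
cv2.imwrite('pics/w4.png',w['image'][100:460,200:460])
```

```text
9.1833 [0.47941246 0.31862069 0.08346879] 0.49770879593192713
[0.47936782 0.31859599 0.08331452]
[320. 296.] [320. 155.]
```

View pics/w4.png

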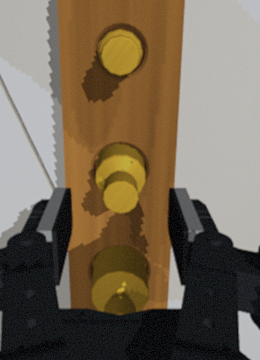

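Call:
jog_arm(
  increments=[
    {"tx": -0.1,"ty": 0,"tz": -1.3,"rx": 0,"ry": 0,"rz": 0,"fingers": 0.0},
    {"tx": 0,"ty": 0,"tz": -1.0,"rx": 0,"ry": 0,"rz": 0,"fingers": 0.0},
    {"tx": 0,"ty": 0,"tz": 0,"rx": 0,"ry": 0,"rz": 0,"fingers": 0.0},
    {"tx": 0,"ty": 0,"tz": 0,"rx": 0,"ry": 0,"rz": 0,"fingers": -0.8},
    {"tx": 0,"ty": 0,"tz": 0,"rx": 0,"ry": 0,"rz": 0,"fingers": -0.8},
    {"tx": 0,"ty": 0,"tz": 0,"rx": 0,"ry": 0,"rz": 0,"fingers": -0.8},
    {"tx": 0,"ty": 0,"tz": 0,"rx": 0,"ry": 0,"rz": 0,"fingers": -0.8},
  ],
  squeeze=25,
)

```text
time: 9.82
ee_pos: [0.4772, 0.3181, 0.0576]
eef_rot: [0.579, 3.087, 0.001]
force: [-0.2, 0.3, 0.7]
width: 0.181
gripper_force: 26.2
```

Run:
```python
from h import *
P={n:cams.capture(n) for n in('scene','side')}
for t in 'pan_right_floor pan_left_floor poise_top poise bar_mid'.split():
    L={n:spotter.spot_point(p,t)[:2] for n,p in P.items()}
    for a in L['scene']:
      for b in L['side']:
        X,e=tri([ray(P['scene'],a['location']),ray(P['side'],b['location'])])
        if e[0]<8: print(t,np.round(X,4),e[0],a['conf'],b['conf'])
```

```text
pan_right_floor [ 0.5897 -0.1711  0.1146] 1.1 0.76 0.87
pan_left_floor [0.6098 0.0454 0.0998] 0.9 0.57 0.86
poise_top [ 0.4911 -0.1199  0.1355] 5.7 0.58 0.74
poise [ 0.4923 -0.1312  0.0801] 4.1 0.61 0.75
```

Call:
jog_arm(
  increments=[
    {"tx": 0,"ty": 0,"tz": 2,"rx": 0,"ry": 0,"rz": 0,"fingers": -0.8},
    {"tx": 0,"ty": 0,"tz": 3.5,"rx": 0,"ry": 0,"rz": 0,"fingers": -0.8},
    {"tx": 0,"ty": 0,"tz": 3.8,"rx": 0,"ry": 0,"rz": 0,"fingers": -0.8},
    {"tx": 0,"ty": 0,"tz": 3.8,"rx": 0,"ry": 0,"rz": 0,"fingers": -0.8},
    {"tx": 0,"ty": 0,"tz": 3.8,"rx": 0,"ry": 0,"rz": 0,"fingers": -0.8},
    {"tx": 0,"ty": 0,"tz": 3.8,"rx": 0,"ry": 0,"rz": 0,"fingers": -0.8},
  ],
)

```text
time: 10.92
ee_pos: [0.4765, 0.3177, 0.2652]
eef_rot: [-0.579, -3.087, 0.002]
force: [-0.2, 0.5, -1.1]
width: 0.188
gripper_force: 26.2
```

Call:
jog_arm(
  increments=[
    {"tx": 0.9,"ty": -3.5,"tz": 0,"rx": 0,"ry": 0,"rz": 0,"fingers": -0.8},
    {"tx": 0.9,"ty": -3.5,"tz": 0,"rx": 0,"ry": 0,"rz": 0,"fingers": -0.8},
    {"tx": 0.9,"ty": -3.5,"tz": 0,"rx": 0,"ry": 0,"rz": 0,"fingers": -0.8},
    {"tx": 0.9,"ty": -3.5,"tz": 0,"rx": 0,"ry": 0,"rz": 0,"fingers": -0.8},
    {"tx": 0.9,"ty": -3.5,"tz": 0,"rx": 0,"ry": 0,"rz": 0,"fingers": -0.8},
    {"tx": 0.9,"ty": -3.5,"tz": 0,"rx": 0,"ry": 0,"rz": 0,"fingers": -0.8},
    {"tx": 0.9,"ty": -3.5,"tz": 0,"rx": 0,"ry": 0,"rz": 0,"fingers": -0.8},
    {"tx": 0.9,"ty": -3.5,"tz": 0,"rx": 0,"ry": 0,"rz": 0,"fingers": -0.8},
  ],
)

```text
time: 11.58
ee_pos: [0.5489, 0.0362, 0.2635]
eef_rot: [-0.579, -3.087, 0.0]
force: [0.9, 0.8, -0.7]
width: 0.188
gripper_force: 26.4
```

Call:
jog_arm(
  increments=[
    {"tx": 0.9,"ty": -3.5,"tz": 0,"rx": 0,"ry": 0,"rz": 0,"fingers": -0.8},
    {"tx": 0.9,"ty": -3.5,"tz": 0,"rx": 0,"ry": 0,"rz": 0,"fingers": -0.8},
    {"tx": 0.9,"ty": -3.5,"tz": 0,"rx": 0,"ry": 0,"rz": 0,"fingers": -0.8},
    {"tx": 0.9,"ty": -3.5,"tz": 0,"rx": 0,"ry": 0,"rz": 0,"fingers": -0.8},
    {"tx": 0.9,"ty": -3.5,"tz": 0,"rx": 0,"ry": 0,"rz": 0,"fingers": -0.8},
    {"tx": 0.9,"ty": -3.5,"tz": 0,"rx": 0,"ry": 0,"rz": 0,"fingers": -0.8},
    {"tx": 0,"ty": 0,"tz": 0,"rx": 0,"ry": 0,"rz": 0,"fingers": -0.8},
    {"tx": 0,"ty": 0,"tz": 0,"rx": 0,"ry": 0,"rz": 0,"fingers": -0.8},
  ],
)

```text
time: 12.25
ee_pos: [0.6027, -0.1738, 0.2622]
eef_rot: [-0.584, -3.084, -0.001]
force: [0.2, -0.5, -0.0]
width: 0.184
gripper_force: 26.4
```

Call:
jog_arm(
  increments=[
    {"tx": 0.7,"ty": -0.5,"tz": -2,"rx": 0,"ry": 0,"rz": 0,"fingers": -0.8},
    {"tx": 0,"ty": 0,"tz": -2.5,"rx": 0,"ry": 0,"rz": 0,"fingers": -0.8},
    {"tx": 0,"ty": 0,"tz": -2.0,"rx": 0,"ry": 0,"rz": 0,"fingers": -0.8},
    {"tx": 0,"ty": 0,"tz": -1.0,"rx": 0,"ry": 0,"rz": 0,"fingers": -0.8},
    {"tx": 0,"ty": 0,"tz": -0.5,"rx": 0,"ry": 0,"rz": 0,"fingers": -0.8},
    {"tx": 0,"ty": 0,"tz": 0,"rx": 0,"ry": 0,"rz": 0,"fingers": -0.8},
    {"tx": 0,"ty": 0,"tz": 0,"rx": 0,"ry": 0,"rz": 0,"fingers": -0.8},
  ],
)

```text
time: 12.83
ee_pos: [0.6103, -0.1765, 0.1855]
eef_rot: [0.578, 3.087, -0.0]
force: [0.0, -0.1, -1.0]
width: 0.18
gripper_force: 26.4
```

Run:
```python
from h import *
s=observe();print(s['ee_pos'],s['force'])
P={n:cams.capture(n) for n in('scene','side')}
for t in ['pan_right_floor','weight_100']:
    L={n:spotter.spot_point(p,t)[:3] for n,p in P.items()}
    for a in L['scene']:
      for b in L['side']:
        X,e=tri([ray(P['scene'],a['location']),ray(P['side'],b['location'])])
        if e[0]<8: print(t,np.round(X,4),e[0],a['conf'],b['conf'])
```

```text
[ 0.61029002 -0.17647175  0.18554748] [ 0.03704043 -0.13732734 -1.00128358]
pan_right_floor [ 0.5922 -0.1669  0.1146] 1.4 0.98 0.73
weight_100 [0.5434 0.2946 0.0102] 0.9 0.77 0.56
weight_100 [ 0.6155 -0.1788  0.1302] 2.7 0.45 0.61
```

Call:
jog_arm(
  increments=[
    {"tx": 0,"ty": 0,"tz": -0.8,"rx": 0,"ry": 0,"rz": 0,"fingers": -0.8},
    {"tx": 0,"ty": 0,"tz": -0.5,"rx": 0,"ry": 0,"rz": 0,"fingers": -0.8},
    {"tx": 0,"ty": 0,"tz": -0.2,"rx": 0,"ry": 0,"rz": 0,"fingers": -0.8},
    {"tx": 0,"ty": 0,"tz": 0,"rx": 0,"ry": 0,"rz": 0,"fingers": -0.8},
  ],
)

```text
time: 13.47
ee_pos: [0.6094, -0.1769, 0.1675]
eef_rot: [-0.579, -3.085, -0.001]
force: [-0.8, -0.6, -1.0]
width: 0.183
gripper_force: 26.4
```

Call:
jog_arm(
  increments=[
    {"tx": 0,"ty": 0,"tz": -0.3,"rx": 0,"ry": 0,"rz": 0,"fingers": -0.8},
    {"tx": 0,"ty": 0,"tz": -0.2,"rx": 0,"ry": 0,"rz": 0,"fingers": -0.8},
    {"tx": 0,"ty": 0,"tz": 0,"rx": 0,"ry": 0,"rz": 0,"fingers": -0.8},
  ],
)

```text
time: 13.72
ee_pos: [0.61, -0.177, 0.1639]
eef_rot: [-0.579, -3.088, 0.0]
force: [1.0, -0.4, -0.2]
width: 0.182
gripper_force: 26.6
```

Call:
jog_arm(
  increments=[
    {"tx": 0,"ty": 0,"tz": -0.3,"rx": 0,"ry": 0,"rz": 0,"fingers": -0.8},
    {"tx": 0,"ty": 0,"tz": -0.2,"rx": 0,"ry": 0,"rz": 0,"fingers": -0.8},
    {"tx": 0,"ty": 0,"tz": 0,"rx": 0,"ry": 0,"rz": 0,"fingers": -0.8},
  ],
)

```text
time: 13.97
ee_pos: [0.61, -0.177, 0.1588]
eef_rot: [-0.579, -3.087, -0.0]
force: [-0.2, -0.1, -0.3]
width: 0.185
gripper_force: 26.6
```

Call:
jog_arm(
  increments=[
    {"tx": 0,"ty": 0,"tz": 0,"rx": 0,"ry": 0,"rz": 0,"fingers": -0.1},
    {"tx": 0,"ty": 0,"tz": 0,"rx": 0,"ry": 0,"rz": 0,"fingers": -0.1},
    {"tx": 0,"ty": 0,"tz": 0,"rx": 0,"ry": 0,"rz": 0,"fingers": -0.1},
    {"tx": 0,"ty": 0,"tz": 1,"rx": 0,"ry": 0,"rz": 0,"fingers": -0.1},
    {"tx": 0,"ty": 0,"tz": 3,"rx": 0,"ry": 0,"rz": 0,"fingers": -0.1},
    {"tx": 0,"ty": 0,"tz": 3.5,"rx": 0,"ry": 0,"rz": 0,"fingers": -0.1},
    {"tx": -1,"ty": 0,"tz": 3.5,"rx": 0,"ry": 0,"rz": 0,"fingers": -0.1},
    {"tx": -2,"ty": 0,"tz": 2,"rx": 0,"ry": 0,"rz": 0,"fingers": -0.1},
  ],
)

```text
time: 14.63
ee_pos: [0.5809, -0.1769, 0.2941]
eef_rot: [0.577, 3.083, -0.001]
force: [0.9, -1.0, 0.6]
width: 0.452
gripper_force: 0.0
```

Call:
jog_arm(
  increments=[
    {"tx": -3,"ty": 2,"tz": 0,"rx": 0,"ry": 0,"rz": 0,"fingers": -0.1},
    {"tx": -3,"ty": 2,"tz": 0,"rx": 0,"ry": 0,"rz": 0,"fingers": -0.1},
    {"tx": -3,"ty": 2,"tz": 0,"rx": 0,"ry": 0,"rz": 0,"fingers": -0.1},
    {"tx": -3,"ty": 2,"tz": 0,"rx": 0,"ry": 0,"rz": 0,"fingers": -0.1},
    {"tx": 0,"ty": 0,"tz": 0,"rx": 0,"ry": 0,"rz": 0,"fingers": -0.1},
  ],
)

```text
time: 15.05
ee_pos: [0.4561, -0.0943, 0.2915]
eef_rot: [0.576, 3.087, 0.001]
force: [0.9, 0.3, -0.6]
width: 0.449
gripper_force: 0.0
```

Run:
```python
from h import *
s=observe();print(s['time'],s['ee_pos'],s['force'])
P={n:cams.capture(n) for n in('scene','side','wrist')}
for t in ['pan_right_floor','weight_100','pointer_tip','poise_top','bar_mid','pan_left_floor']:
    L={n:spotter.spot_point(p,t)[:3] for n,p in P.items()}
    for n in L:
      print(t,n,[(np.round(q['location']).astype(int).tolist(),round(q['conf'],2)) for q in L[n]])
    for a in L['scene']:
      for b in L['side']:
        X,e=tri([ray(P['scene'],a['location']),ray(P['side'],b['location'])])
        if e[0]<8: print(t,np.round(X,4),e[0],a['conf'],b['conf'])
for n,p in P.items(): cv2.imwrite(f'pics/{n}5.png',p['image'])
a=cv2.resize(P['side']['image'][200:350,270:420],(400,400),interpolation=cv2.INTER_CUBIC)
b=cv2.resize(P['wrist']['image'],(533,400))[:,66:466]
cv2.imwrite('pics/v8.png',np.hstack([a,b]))
```

```text
15.05 [ 0.45606737 -0.09430077  0.29147872] [ 0.90837727  0.26686093 -0.61881956]
pan_right_floor scene [([354, 171], 0.93)]
pan_right_floor side [([378, 285], 0.62), ([213, 224], 0.4)]
pan_right_floor wrist [([294, 365], 0.57)]
pan_right_floor [ 0.5909 -0.1763  0.1136] 0.9 0.93 0.62
weight_100 scene [([241, 358], 0.72), ([280, 407], 0.46), ([346, 165], 0.45)]
weight_100 side [([387, 280], 0.72), ([315, 286], 0.5), ([262, 226], 0.45)]
weight_100 wrist [([303, 387], 0.72)]
weight_100 [0.5451 0.2979 0.0007] 0.0 0.72 0.45
weight_100 [ 0.6133 -0.1779  0.1186] 2.3 0.45 0.72
pointer_tip scene [([319, 177], 0.84), ([445, 201], 0.63)]
pointer_tip side [([352, 231], 0.83)]
pointer_tip wrist []
pointer_tip [ 0.6035 -0.0541  0.1824] 0.3 0.84 0.83
poise_top scene [([380, 196], 0.57)]
poise_top side [([327, 282], 0.6)]
poise_top wrist [([298, 264], 0.84)]
poise_top [ 0.4899 -0.1246  0.1331] 1.3 0.57 0.6
bar_mid scene [([358, 233], 0.59)]
bar_mid side [([315, 283], 0.96)]
bar_mid wrist [([378, 227], 0.76)]
bar_mid [ 0.5015 -0.0572  0.0705] 1.0 0.59 0.96
pan_left_floor scene [([292, 236], 0.73)]
pan_left_floor side [([332, 235], 0.95), ([314, 282], 0.52)]
pan_left_floor wrist []
```

View pics/v8.png

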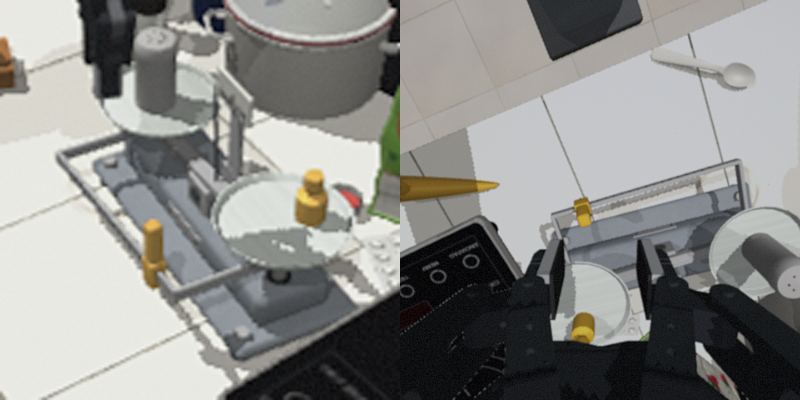

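Run:
```python
from h import *
for n,boxes in (('side',{'rightpan':(350,400,265,300),'poise':(322,336,280,310),'barend':(325,362,296,318),'base':(345,372,318,338),'leftstrut':(290,312,255,275)}),('scene',{'poise':(372,392,188,222),'base':(285,300,258,278)})):
  a=cv2.imread(f'pics/{n}0.png',0).astype(np.float32);b=cv2.imread(f'pics/{n}5.png',0)
  for k,(x0,x1,y0,y1) in boxes.items():
    t=a[y0:y1,x0:x1].astype(np.uint8); r=cv2.matchTemplate(b[y0-8:y1+8,x0-8:x1+8],t,cv2.TM_CCOEFF_NORMED)
    _,m,_,l=cv2.minMaxLoc(r);print(n,k,l[0]-8,l[1]-8,round(m,3))
p=cams.capture('side')
print('level/tilt pan px',proj(p,(.59,-.172,.119)),proj(p,(.59,-.172,.108)))
```

```text
side rightpan 0 0 0.557
side poise 0 0 0.998
side barend 0 0 0.999
side base 0 0 1.0
side leftstrut 0 0 1.0
scene poise 0 0 0.779
scene base 0 0 0.999
level/tilt pan px [np.float64(376.1836091277697), np.float64(282.5998981978675)] [np.float64(375.8440688076355), np.float64(286.2330785066379)]
```

Call:
jog_arm(
  increments=[
    {"tx": -0.3,"ty": 3.6,"tz": 0,"rx": 0,"ry": 0,"rz": 0,"fingers": 0.0},
    {"tx": -0.3,"ty": 3.6,"tz": 0,"rx": 0,"ry": 0,"rz": 0,"fingers": 0.0},
    {"tx": -0.3,"ty": 3.6,"tz": 0,"rx": 0,"ry": 0,"rz": 0,"fingers": 0.0},
    {"tx": -0.3,"ty": 3.6,"tz": 0,"rx": 0,"ry": 0,"rz": 0,"fingers": 0.0},
    {"tx": -0.3,"ty": 3.6,"tz": 0,"rx": 0,"ry": 0,"rz": 0,"fingers": 0.0},
    {"tx": -0.3,"ty": 3.6,"tz": 0,"rx": 0,"ry": 0,"rz": 0,"fingers": 0.0},
    {"tx": -0.3,"ty": 3.6,"tz": 0,"rx": 0,"ry": 0,"rz": 0,"fingers": 0.0},
    {"tx": -0.3,"ty": 3.6,"tz": -1,"rx": 0,"ry": 0,"rz": 0,"fingers": 0.0},
  ],
)

```text
time: 16.82
ee_pos: [0.4359, 0.1929, 0.2814]
eef_rot: [0.578, 3.084, 0.003]
force: [0.9, -0.8, 0.8]
width: 0.501
gripper_force: 0.0
```

Call:
jog_arm(
  increments=[
    {"tx": -0.3,"ty": 3.2,"tz": -2,"rx": 0,"ry": 0,"rz": 0,"fingers": 0.0},
    {"tx": -0.3,"ty": 3.2,"tz": -2,"rx": 0,"ry": 0,"rz": 0,"fingers": 0.0},
    {"tx": -0.3,"ty": 3.2,"tz": -2,"rx": 0,"ry": 0,"rz": 0,"fingers": 0.0},
    {"tx": -0.3,"ty": 3.2,"tz": -2,"rx": 0,"ry": 0,"rz": 0,"fingers": 0.0},
    {"tx": 0,"ty": 1.2,"tz": -3,"rx": 0,"ry": 0,"rz": 0,"fingers": 0.0},
    {"tx": 0,"ty": 0,"tz": -3,"rx": 0,"ry": 0,"rz": 0,"fingers": 0.0},
    {"tx": 0,"ty": 0,"tz": 0,"rx": 0,"ry": 0,"rz": 0,"fingers": 0.0},
    {"tx": 0,"ty": 0,"tz": 0,"rx": 0,"ry": 0,"rz": 0,"fingers": 0.0},
  ],
)

```text
time: 17.48
ee_pos: [0.423, 0.3304, 0.1376]
eef_rot: [-0.578, -3.085, 0.005]
force: [0.6, 0.1, 1.1]
width: 0.499
gripper_force: 0.0
```

Call:
jog_arm(
  increments=[
    {"tx": -0.3,"ty": 1.0,"tz": -2.5,"rx": 0,"ry": 0,"rz": 0,"fingers": 0.0},
    {"tx": 0,"ty": 0,"tz": -2.5,"rx": 0,"ry": 0,"rz": 0,"fingers": 0.0},
    {"tx": 0,"ty": 0,"tz": -0.5,"rx": 0,"ry": 0,"rz": 0,"fingers": 0.0},
    {"tx": 0,"ty": 0,"tz": 0,"rx": 0,"ry": 0,"rz": 0,"fingers": 0.0},
    {"tx": 0,"ty": 0,"tz": 0,"rx": 0,"ry": 0,"rz": 0,"fingers": 0.0},
  ],
)

```text
time: 17.9
ee_pos: [0.422, 0.3411, 0.0868]
eef_rot: [0.58, 3.086, 0.003]
force: [1.3, -0.1, 0.4]
width: 0.5
gripper_force: 0.0
```

Run:
```python
from h import *
w=cams.capture('wrist');s=observe();print(s['ee_pos'])
print('pred',np.round(proj(w,(.4195,.341,.053)),1),np.round(proj(w,(.4195,.341,.031)),1))
im=w['image'];hsv=cv2.cvtColor(im,cv2.COLOR_BGR2HSV)
c=hsv[280:320,305:335];print(c[20,15],hsv[280,280])
m=((hsv[...,0]>20)&(hsv[...,0]<32)&(hsv[...,1]>150)&(hsv[...,2]>130)).astype(np.uint8)
n,l,st,ce=cv2.connectedComponentsWithStats(m)
for i in range(1,n):
  if st[i,4]>80: print(st[i],np.round(ce[i],1))
cv2.imwrite('pics/w6.png',im)
```

```text
[0.42228718 0.34132156 0.08725666]
pred [320.1 285. ] [319.9 267.9]
[ 17 181 141] [ 17 172 132]
[495 133  83  45 936] [553.1 154.8]
[615 135  25  37 368] [631. 156.]
[302 248  38  27 437] [322.  258.2]
[303 268  34  32 812] [319.9 283.5]
```

Call:
jog_arm(
  increments=[
    {"tx": -0.3,"ty": 0,"tz": -1.7,"rx": 0,"ry": 0,"rz": 0,"fingers": 0.0},
    {"tx": 0,"ty": 0,"tz": -1.3,"rx": 0,"ry": 0,"rz": 0,"fingers": 0.0},
    {"tx": 0,"ty": 0,"tz": 0,"rx": 0,"ry": 0,"rz": 0,"fingers": 0.0},
    {"tx": 0,"ty": 0,"tz": 0,"rx": 0,"ry": 0,"rz": 0,"fingers": -0.8},
    {"tx": 0,"ty": 0,"tz": 0,"rx": 0,"ry": 0,"rz": 0,"fingers": -0.8},
    {"tx": 0,"ty": 0,"tz": 0,"rx": 0,"ry": 0,"rz": 0,"fingers": -0.8},
    {"tx": 0,"ty": 0,"tz": 0,"rx": 0,"ry": 0,"rz": 0,"fingers": -0.8},
  ],
  squeeze=25,
)

```text
time: 18.53
ee_pos: [0.4185, 0.3413, 0.0553]
eef_rot: [0.579, 3.087, 0.002]
force: [-0.6, -1.2, 1.7]
width: 0.178
gripper_force: 24.5
```

Call:
jog_arm(
  increments=[
    {"tx": 0,"ty": 0,"tz": 2,"rx": 0,"ry": 0,"rz": 0,"fingers": -0.8},
    {"tx": 0,"ty": 0,"tz": 3.5,"rx": 0,"ry": 0,"rz": 0,"fingers": -0.8},
    {"tx": 0,"ty": 0,"tz": 3.8,"rx": 0,"ry": 0,"rz": 0,"fingers": -0.8},
    {"tx": 0,"ty": 0,"tz": 3.8,"rx": 0,"ry": 0,"rz": 0,"fingers": -0.8},
    {"tx": 0,"ty": 0,"tz": 3.8,"rx": 0,"ry": 0,"rz": 0,"fingers": -0.8},
    {"tx": 0,"ty": 0,"tz": 3.8,"rx": 0,"ry": 0,"rz": 0,"fingers": -0.8},
  ],
)

```text
time: 19.03
ee_pos: [0.4178, 0.3408, 0.2637]
eef_rot: [0.579, 3.087, 0.001]
force: [1.2, 0.8, 0.1]
width: 0.184
gripper_force: 24.6
```

Call:
jog_arm(
  increments=[
    {"tx": 1.1,"ty": -3.5,"tz": 0,"rx": 0,"ry": 0,"rz": 0,"fingers": -0.8},
    {"tx": 1.1,"ty": -3.5,"tz": 0,"rx": 0,"ry": 0,"rz": 0,"fingers": -0.8},
    {"tx": 1.1,"ty": -3.5,"tz": 0,"rx": 0,"ry": 0,"rz": 0,"fingers": -0.8},
    {"tx": 1.1,"ty": -3.5,"tz": 0,"rx": 0,"ry": 0,"rz": 0,"fingers": -0.8},
    {"tx": 1.1,"ty": -3.5,"tz": 0,"rx": 0,"ry": 0,"rz": 0,"fingers": -0.8},
    {"tx": 1.1,"ty": -3.5,"tz": 0,"rx": 0,"ry": 0,"rz": 0,"fingers": -0.8},
    {"tx": 1.1,"ty": -3.5,"tz": 0,"rx": 0,"ry": 0,"rz": 0,"fingers": -0.8},
    {"tx": 1.1,"ty": -3.5,"tz": 0,"rx": 0,"ry": 0,"rz": 0,"fingers": -0.8},
  ],
)

```text
time: 19.7
ee_pos: [0.5062, 0.0592, 0.262]
eef_rot: [0.579, 3.087, 0.0]
force: [0.1, 0.7, -0.7]
width: 0.186
gripper_force: 24.6
```

Call:
jog_arm(
  increments=[
    {"tx": 1.1,"ty": -3.5,"tz": 0,"rx": 0,"ry": 0,"rz": 0,"fingers": -0.8},
    {"tx": 1.1,"ty": -3.5,"tz": 0,"rx": 0,"ry": 0,"rz": 0,"fingers": -0.8},
    {"tx": 1.1,"ty": -3.5,"tz": 0,"rx": 0,"ry": 0,"rz": 0,"fingers": -0.8},
    {"tx": 1.1,"ty": -3.5,"tz": 0,"rx": 0,"ry": 0,"rz": 0,"fingers": -0.8},
    {"tx": 1.1,"ty": -3.5,"tz": 0,"rx": 0,"ry": 0,"rz": 0,"fingers": -0.8},
    {"tx": 1.1,"ty": -3.5,"tz": 0,"rx": 0,"ry": 0,"rz": 0,"fingers": -0.8},
    {"tx": 0,"ty": 0,"tz": 0,"rx": 0,"ry": 0,"rz": 0,"fingers": -0.8},
    {"tx": 0,"ty": 0,"tz": 0,"rx": 0,"ry": 0,"rz": 0,"fingers": -0.8},
  ],
)

```text
time: 20.37
ee_pos: [0.572, -0.1508, 0.2606]
eef_rot: [-0.584, -3.086, -0.0]
force: [0.1, 0.3, -0.1]
width: 0.185
gripper_force: 24.6
```

Call:
jog_arm(
  increments=[
    {"tx": -0.2,"ty": -1.2,"tz": -2,"rx": 0,"ry": 0,"rz": 0,"fingers": -0.8},
    {"tx": 0,"ty": 0,"tz": -2.5,"rx": 0,"ry": 0,"rz": 0,"fingers": -0.8},
    {"tx": 0,"ty": 0,"tz": -2.0,"rx": 0,"ry": 0,"rz": 0,"fingers": -0.8},
    {"tx": 0,"ty": 0,"tz": -1.0,"rx": 0,"ry": 0,"rz": 0,"fingers": -0.8},
    {"tx": 0,"ty": 0,"tz": -0.8,"rx": 0,"ry": 0,"rz": 0,"fingers": -0.8},
    {"tx": 0,"ty": 0,"tz": -0.5,"rx": 0,"ry": 0,"rz": 0,"fingers": -0.8},
    {"tx": 0,"ty": 0,"tz": 0,"rx": 0,"ry": 0,"rz": 0,"fingers": -0.8},
  ],
)

```text
time: 20.95
ee_pos: [0.57, -0.1603, 0.1731]
eef_rot: [-0.578, -3.088, -0.0]
force: [-0.5, -0.0, -0.6]
width: 0.183
gripper_force: 24.7
```

Call:
jog_arm(
  increments=[
    {"tx": 0,"ty": 0,"tz": -0.4,"rx": 0,"ry": 0,"rz": 0,"fingers": -0.8},
    {"tx": 0,"ty": 0,"tz": -0.3,"rx": 0,"ry": 0,"rz": 0,"fingers": -0.8},
    {"tx": 0,"ty": 0,"tz": 0,"rx": 0,"ry": 0,"rz": 0,"fingers": -0.8},
  ],
)

```text
time: 21.2
ee_pos: [0.5701, -0.161, 0.1665]
eef_rot: [0.579, 3.087, -0.0]
force: [-0.3, 0.0, -0.7]
width: 0.181
gripper_force: 24.7
```

Call:
jog_arm(
  increments=[
    {"tx": 0,"ty": 0,"tz": -0.5,"rx": 0,"ry": 0,"rz": 0,"fingers": -0.8},
    {"tx": 0,"ty": 0,"tz": -0.5,"rx": 0,"ry": 0,"rz": 0,"fingers": -0.8},
    {"tx": 0,"ty": 0,"tz": -0.5,"rx": 0,"ry": 0,"rz": 0,"fingers": -0.8},
    {"tx": 0,"ty": 0,"tz": -0.3,"rx": 0,"ry": 0,"rz": 0,"fingers": -0.8},
    {"tx": 0,"ty": 0,"tz": 0,"rx": 0,"ry": 0,"rz": 0,"fingers": -0.8},
    {"tx": 0,"ty": 0,"tz": 0,"rx": 0,"ry": 0,"rz": 0,"fingers": -0.8},
  ],
)

```text
time: 21.7
ee_pos: [0.5698, -0.1609, 0.1477]
eef_rot: [-0.579, -3.087, -0.0]
force: [-1.1, -0.8, 0.3]
width: 0.183
gripper_force: 24.7
```

Call:
jog_arm(
  increments=[
    {"tx": 0,"ty": 0,"tz": 0,"rx": 0,"ry": 0,"rz": 0,"fingers": -0.1},
    {"tx": 0,"ty": 0,"tz": 0,"rx": 0,"ry": 0,"rz": 0,"fingers": -0.1},
    {"tx": 0,"ty": 0,"tz": 0,"rx": 0,"ry": 0,"rz": 0,"fingers": -0.1},
    {"tx": 0,"ty": 0,"tz": 1,"rx": 0,"ry": 0,"rz": 0,"fingers": -0.1},
    {"tx": 0,"ty": 0,"tz": 3,"rx": 0,"ry": 0,"rz": 0,"fingers": -0.1},
    {"tx": 0,"ty": 0,"tz": 3.5,"rx": 0,"ry": 0,"rz": 0,"fingers": -0.1},
    {"tx": -1,"ty": 0,"tz": 3.5,"rx": 0,"ry": 0,"rz": 0,"fingers": -0.1},
    {"tx": -3,"ty": 0,"tz": 1,"rx": 0,"ry": 0,"rz": 0,"fingers": -0.1},
  ],
)

```text
time: 22.37
ee_pos: [0.5323, -0.1612, 0.2748]
eef_rot: [0.576, 3.079, -0.002]
force: [-0.2, -0.4, 1.7]
width: 0.453
gripper_force: 0.0
```

Call:
jog_arm(
  increments=[
    {"tx": -3,"ty": -1,"tz": 0,"rx": 0,"ry": 0,"rz": -0.12,"fingers": -0.8},
    {"tx": -3,"ty": -1,"tz": 0,"rx": 0,"ry": 0,"rz": -0.12,"fingers": -0.8},
    {"tx": -3,"ty": -1,"tz": 0,"rx": 0,"ry": 0,"rz": -0.12,"fingers": -0.8},
    {"tx": -3,"ty": -1,"tz": 0,"rx": 0,"ry": 0,"rz": -0.12,"fingers": -0.8},
  ],
)

```text
time: 22.7
ee_pos: [0.4087, -0.2011, 0.2695]
eef_rot: [1.303, 2.857, -0.001]
force: [-0.2, 0.3, 1.0]
width: 0.102
gripper_force: 0.0
```

Run:
```python
from h import *
s=observe();print(s['time'],s['ee_pos'],s['force'])
P={n:cams.capture(n) for n in('scene','side')}
for t in ['pan_right_floor','weight_100','poise_top','poise']:
    L={n:spotter.spot_point(p,t)[:3] for n,p in P.items()}
    for a in L['scene']:
      for b in L['side']:
        X,e=tri([ray(P['scene'],a['location']),ray(P['side'],b['location'])])
        if e[0]<8: print(t,np.round(X,4),e[0],a['conf'],b['conf'])
for n,p in P.items(): cv2.imwrite(f'pics/{n}7.png',p['image'])
for n,boxes in (('side',{'poise':(322,336,280,310),'barend':(325,362,296,318),'base':(345,372,318,338),'leftstrut':(290,312,255,275)}),):
  a=cv2.imread(f'pics/{n}0.png',0);b=cv2.imread(f'pics/{n}7.png',0)
  for k,(x0,x1,y0,y1) in boxes.items():
    r=cv2.matchTemplate(b[y0-10:y1+10,x0-10:x1+10],a[y0:y1,x0:x1],cv2.TM_CCOEFF_NORMED)
    _,m,_,l=cv2.minMaxLoc(r);print(n,k,l[0]-10,l[1]-10,round(m,3))
a=cv2.resize(P['side']['image'][200:350,270:420],(600,600),interpolation=cv2.INTER_CUBIC)
cv2.imwrite('pics/v9.png',a)
```

```text
22.7 [ 0.40870147 -0.20110467  0.26950312] [-0.18743376  0.26833683  0.95373804]
pan_right_floor [ 0.5922 -0.1708  0.0929] 4.5 0.83 0.95
weight_100 [0.5446 0.2969 0.003 ] 2.0 0.81 0.44
weight_100 [ 0.619  -0.1809  0.0938] 1.9 0.49 0.76
poise_top [ 0.4914 -0.1328  0.1142] 4.6 0.59 0.66
poise [ 0.489  -0.1285  0.0625] 2.8 0.6 0.57
side poise 1 6 0.544
side barend 3 6 0.681
side base 0 0 0.858
side leftstrut -1 -7 0.426
```

View pics/v9.png

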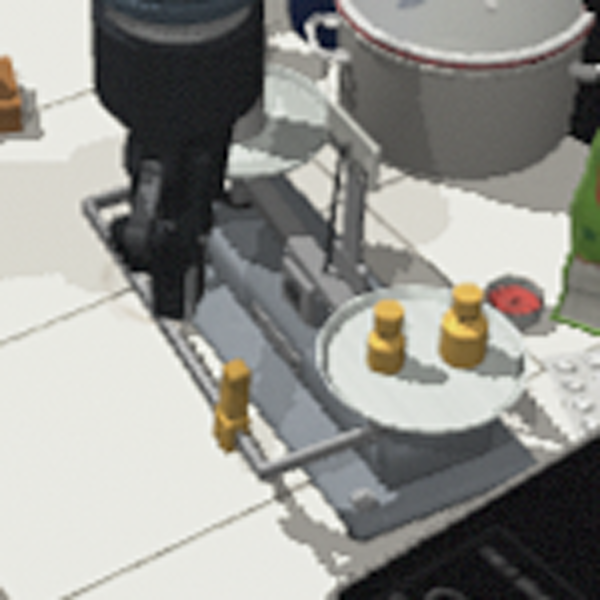

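Call:
jog_arm(
  increments=[
    {"tx": 0.8,"ty": 1,"tz": -1,"rx": 0,"ry": 0,"rz": 0.11,"fingers": -0.06},
    {"tx": 1.2,"ty": 1,"tz": -1,"rx": 0,"ry": 0,"rz": 0.11,"fingers": -0.06},
    {"tx": 1.2,"ty": 1,"tz": -1,"rx": 0,"ry": 0,"rz": 0.11,"fingers": -0.06},
    {"tx": 1.2,"ty": 1,"tz": -1,"rx": 0,"ry": 0,"rz": 0.11,"fingers": -0.06},
    {"tx": 1.2,"ty": 1,"tz": -1,"rx": 0,"ry": 0,"rz": 0.11,"fingers": -0.06},
    {"tx": 1.2,"ty": 1,"tz": -1,"rx": 0,"ry": 0,"rz": 0.11,"fingers": -0.06},
    {"tx": 1.2,"ty": 1,"tz": -1,"rx": 0,"ry": 0,"rz": 0.1,"fingers": -0.06},
    {"tx": 0,"ty": 0,"tz": 0,"rx": 0,"ry": 0,"rz": 0,"fingers": -0.06},
  ],
)

```text
time: 23.87
ee_pos: [0.4909, -0.1288, 0.1951]
eef_rot: [-0.131, -3.135, -0.004]
force: [0.8, -0.2, -0.3]
width: 0.471
gripper_force: 0.0
```

Run:
```python
from h import *
w=cams.capture('wrist');s=observe();print(s['time'],s['ee_pos'],s['eef_rot'],s['width'])
for t in('poise_top','poise','pan_right_floor','bar_mid'):
  for q in spotter.spot_point(w,t)[:2]:
    z={'poise_top':.118,'poise':.068,'bar_mid':.075,'pan_right_floor':.097}[t]
    print(t,np.round(q['location']),round(q['conf'],2),np.round(atz(ray(w,q['location']),z),4))
cv2.imwrite('pics/w8.png',w['image'])
m=cv2.inRange(cv2.cvtColor(w['image'],cv2.COLOR_BGR2HSV),(17,140,110),(34,255,255))
n,l,st,ce=cv2.connectedComponentsWithStats(m)
for i in range(1,n):
  if st[i,4]>80: print(st[i],np.round(ce[i],1))
```

```text
23.9167 [ 0.49020978 -0.12980233  0.19637004] [-1.39817742e-01 -3.13481251e+00 -1.74192472e-03] 0.46822513181126896
poise_top [309. 255.] 0.98 [ 0.4875 -0.1364  0.118 ]
poise [318. 231.] 0.92 [ 0.4864 -0.1305  0.068 ]
bar_mid [430. 238.] 0.72 [ 0.4969 -0.0509  0.075 ]
[  0 106  11  22 187] [  4.1 116.8]
[  0 110  24  36 389] [ 13.4 132.1]
[  24  112  159   57 2735] [ 93.  142.7]
[299 218  31  44 986] [313.7 239.2]
[270 348  31  32 388] [286.3 365.3]
[261 381  33  27 651] [277.  395.7]
```

Call:
jog_arm(
  increments=[
    {"tx": -0.3,"ty": -0.5,"tz": -2,"rx": 0,"ry": 0,"rz": 0,"fingers": -0.06},
    {"tx": 0,"ty": 0,"tz": -2,"rx": 0,"ry": 0,"rz": 0,"fingers": -0.06},
    {"tx": 0,"ty": 0,"tz": -1,"rx": 0,"ry": 0,"rz": 0,"fingers": -0.06},
    {"tx": 0,"ty": 0,"tz": 0,"rx": 0,"ry": 0,"rz": 0,"fingers": -0.06},
    {"tx": 0,"ty": 0,"tz": 0,"rx": 0,"ry": 0,"rz": 0,"fingers": -0.06},
  ],
)

```text
time: 24.53
ee_pos: [0.4867, -0.1362, 0.1486]
eef_rot: [-0.144, -3.138, -0.0]
force: [1.1, 0.2, 1.2]
width: 0.466
gripper_force: 0.0
```

Run:
```python
from h import *
w=cams.capture('wrist');s=observe();print(s['time'],s['ee_pos'],s['eef_rot'],s['width'])
for t in('poise_top','poise'):
  for q in spotter.spot_point(w,t)[:1]:
    z={'poise_top':.118,'poise':.068}[t]
    print(t,np.round(q['location']),round(q['conf'],2),np.round(atz(ray(w,q['location']),z),4))
cv2.imwrite('pics/w9.png',cv2.resize(w['image'],(800,600)))
for h in (-.02,.02): print(proj(w,s['ee_pos']+[0,h,-.019]))
```

```text
24.5833 [ 0.48722754 -0.13629066  0.14947598] [ 1.43608223e-01  3.13702335e+00 -5.69325740e-04] 0.47021049339003473
poise_top [323. 291.] 0.75 [ 0.4857 -0.136   0.118 ]
poise [330. 256.] 0.91 [ 0.4866 -0.1315  0.068 ]
[np.float64(278.0740623528835), np.float64(310.26084459494405)]
[np.float64(367.6133016504851), np.float64(302.8125984201667)]
```

View pics/w9.png

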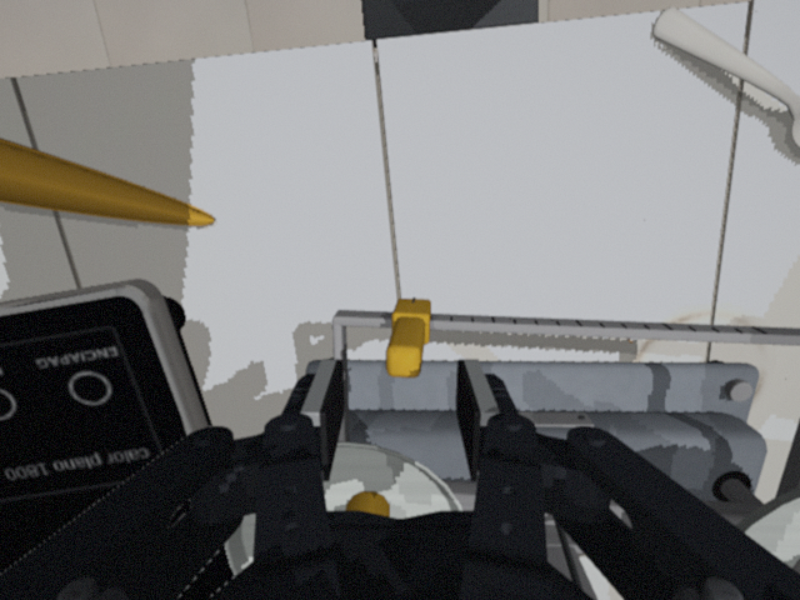

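Call:
jog_arm(
  increments=[
    {"tx": 0,"ty": 0,"tz": -1.5,"rx": 0,"ry": 0,"rz": 0,"fingers": -0.06},
    {"tx": 0,"ty": 0,"tz": -1.2,"rx": 0,"ry": 0,"rz": 0,"fingers": -0.06},
    {"tx": 0,"ty": 0,"tz": -0.4,"rx": 0,"ry": 0,"rz": 0,"fingers": -0.06},
    {"tx": 0,"ty": 0.9,"tz": 0,"rx": 0,"ry": 0,"rz": 0,"fingers": -0.06},
    {"tx": 0,"ty": 0.4,"tz": 0,"rx": 0,"ry": 0,"rz": 0,"fingers": -0.06},
    {"tx": 0,"ty": 0.4,"tz": 0,"rx": 0,"ry": 0,"rz": 0,"fingers": -0.06},
    {"tx": 0,"ty": 0.4,"tz": 0,"rx": 0,"ry": 0,"rz": 0,"fingers": -0.06},
    {"tx": 0,"ty": 0.4,"tz": 0,"rx": 0,"ry": 0,"rz": 0,"fingers": -0.06},
  ],
)

```text
time: 25.35
ee_pos: [0.4877, -0.111, 0.1184]
eef_rot: [0.142, 3.136, -0.002]
force: [2.0, -2.7, 1.1]
width: 0.467
gripper_force: 1.4
```

Call:
jog_arm(
  increments=[
    {"tx": 0.1,"ty": 0.6,"tz": 0,"rx": 0,"ry": 0,"rz": 0,"fingers": -0.06},
    {"tx": 0,"ty": 0.7,"tz": 0,"rx": 0,"ry": 0,"rz": 0,"fingers": -0.06},
    {"tx": 0.1,"ty": 0.8,"tz": 0,"rx": 0,"ry": 0,"rz": 0,"fingers": -0.06},
    {"tx": 0.1,"ty": 0.8,"tz": 0,"rx": 0,"ry": 0,"rz": 0,"fingers": -0.06},
    {"tx": 0,"ty": 0.8,"tz": 0,"rx": 0,"ry": 0,"rz": 0,"fingers": -0.06},
    {"tx": 0.1,"ty": 0.8,"tz": 0,"rx": 0,"ry": 0,"rz": 0,"fingers": -0.06},
    {"tx": 0.1,"ty": 0.8,"tz": 0,"rx": 0,"ry": 0,"rz": 0,"fingers": -0.06},
  ],
)

```text
time: 25.93
ee_pos: [0.4919, -0.057, 0.1172]
eef_rot: [-0.142, -3.138, -0.0]
force: [-0.5, -2.7, 2.5]
width: 0.471
gripper_force: 1.3
```

Call:
jog_arm(
  increments=[
    {"tx": 0,"ty": 0.7,"tz": 0,"rx": 0,"ry": 0,"rz": 0,"fingers": -0.06},
    {"tx": 0,"ty": 0.4,"tz": 0,"rx": 0,"ry": 0,"rz": 0,"fingers": -0.06},
    {"tx": 0,"ty": 0,"tz": 0,"rx": 0,"ry": 0,"rz": 0,"fingers": -0.06},
    {"tx": 0,"ty": 0,"tz": 0,"rx": 0,"ry": 0,"rz": 0,"fingers": -0.06},
  ],
)

```text
time: 26.27
ee_pos: [0.4918, -0.0463, 0.1169]
eef_rot: [-0.141, -3.137, -0.002]
force: [-0.1, 0.3, 0.0]
width: 0.469
gripper_force: 0.0
```

Call:
jog_arm(
  increments=[
    {"tx": 0,"ty": -0.7,"tz": 0,"rx": 0,"ry": 0,"rz": 0,"fingers": -0.06},
    {"tx": 0,"ty": -0.6,"tz": 0,"rx": 0,"ry": 0,"rz": 0,"fingers": 0.15},
    {"tx": 0,"ty": 0,"tz": 0,"rx": 0,"ry": 0,"rz": 0,"fingers": 0.15},
    {"tx": 0,"ty": 0,"tz": 0,"rx": 0,"ry": 0,"rz": 0,"fingers": 0.15},
    {"tx": 0,"ty": 0,"tz": 0,"rx": 0,"ry": 0,"rz": 0,"fingers": 0.15},
    {"tx": 0,"ty": 0,"tz": 0,"rx": 0,"ry": 0,"rz": 0,"fingers": 0.15},
    {"tx": 0,"ty": 0,"tz": 0,"rx": 0,"ry": 0,"rz": 0,"fingers": 0.15},
    {"tx": 0,"ty": 0,"tz": 0,"rx": 0,"ry": 0,"rz": 0,"fingers": 0.15},
  ],
)

```text
time: 26.93
ee_pos: [0.492, -0.0599, 0.1173]
eef_rot: [-0.142, -3.138, -0.0]
force: [-0.3, 0.3, -0.5]
width: 0.576
gripper_force: 0.0
```

Call:
jog_arm(
  increments=[
    {"tx": 0,"ty": 0,"tz": 0,"rx": 0,"ry": 0,"rz": 0,"fingers": 0.15},
    {"tx": 0,"ty": 0,"tz": 0,"rx": 0,"ry": 0,"rz": 0,"fingers": 0.15},
    {"tx": 0,"ty": 0,"tz": 0,"rx": 0,"ry": 0,"rz": 0,"fingers": 0.15},
    {"tx": 0,"ty": 0,"tz": 0,"rx": 0,"ry": 0,"rz": 0,"fingers": 0.15},
    {"tx": 0,"ty": 0,"tz": 0,"rx": 0,"ry": 0,"rz": 0,"fingers": 0.15},
    {"tx": 0,"ty": 0,"tz": 0,"rx": 0,"ry": 0,"rz": 0,"fingers": 0.15},
    {"tx": 0,"ty": 0,"tz": 0,"rx": 0,"ry": 0,"rz": 0,"fingers": 0.15},
    {"tx": 0,"ty": 0,"tz": 0,"rx": 0,"ry": 0,"rz": 0,"fingers": 0.15},
  ],
)

```text
time: 27.6
ee_pos: [0.492, -0.06, 0.1173]
eef_rot: [0.143, 3.138, -0.0]
force: [-1.0, 0.2, -0.6]
width: 0.576
gripper_force: 0.0
```

```bash
cat > tilt.py <<'E'
from h import *
def ecc(a,b,box,init):
    x0,x1,y0,y1=box; t=a[y0:y1,x0:x1]; m=12
    r=cv2.matchTemplate(b[y0-m:y1+m,x0-m:x1+m],t,cv2.TM_CCOEFF_NORMED);_,v,_,l=cv2.minMaxLoc(r)
    W=np.float32([[1,0,x0+l[0]-m],[0,1,y0+l[1]-m]])
    try:
        c,W=cv2.findTransformECC(t,b,W,cv2.MOTION_TRANSLATION,(3,60,1e-5),None,3)
    except cv2.error: return None
    return round(float(W[0,2])-x0,2),round(float(W[1,2])-y0,2),round(c,3)
# (camera, ref at -0.1, ref at +0.1, boxes in ref)
def measure(tag,wrist=False):
    for n in('side','scene'):
        p=cams.capture(n);cv2.imwrite(f'pics/{n}_{tag}.png',p['image'])
        g=cv2.cvtColor(p['image'],cv2.COLOR_BGR2GRAY)
        R={s:cv2.imread(f'pics/{n}{i}.png',0) for s,i in((-1,5),(1,7))}
        B={'side':{'w100':(379,395,268,293),'rimR':(394,406,277,292),'strutR':(340,360,303,316)},'scene':{'shaker':(280,302,200,236),'lrim':(266,282,226,246)}}[n]
        for k,b in B.items():
            print(n,k,'ref+',ecc(R[-1],R[1],b,0),'now',ecc(R[-1],g,b,0))
E
python3 - <<'E'
from tilt import *
s=observe();print(s['time'],s['ee_pos'],s['force'],s['gripper_force'],s['width'])
measure('a')
E
```

```text
27.6 [ 0.49202955 -0.05999353  0.11728855] [-1.01779966  0.15316332 -0.57097092] 0.0 0.575592746524152
side w100 ref+ (-0.94, 7.25, 0.847) now (-1.38, 7.44, 0.723)
side rimR ref+ (8.48, -4.55, 0.737) now (8.5, -4.55, 0.737)
side strutR ref+ (4.4, 5.89, 0.933) now (6.2, 7.72, 0.865)
scene shaker ref+ (-0.51, -6.08, 0.905) now (-0.31, -6.08, 0.905)
scene lrim ref+ (-0.36, -7.7, 0.791) now (-0.8, -8.13, 0.793)
```

Call:
jog_arm(
  increments=[
    {"tx": 0,"ty": 0,"tz": 0,"rx": 0,"ry": 0,"rz": 0,"fingers": -0.06},
    {"tx": 0,"ty": 0.4,"tz": 0,"rx": 0,"ry": 0,"rz": 0,"fingers": -0.06},
    {"tx": 0,"ty": 0.4,"tz": 0,"rx": 0,"ry": 0,"rz": 0,"fingers": -0.06},
    {"tx": 0,"ty": 0.4,"tz": 0,"rx": 0,"ry": 0,"rz": 0,"fingers": -0.06},
    {"tx": 0.1,"ty": 0.4,"tz": 0,"rx": 0,"ry": 0,"rz": 0,"fingers": -0.06},
    {"tx": 0.1,"ty": 0.6,"tz": 0,"rx": 0,"ry": 0,"rz": 0,"fingers": -0.06},
    {"tx": 0.1,"ty": 0.7,"tz": 0,"rx": 0,"ry": 0,"rz": 0,"fingers": -0.06},
    {"tx": 0,"ty": 0.7,"tz": 0,"rx": 0,"ry": 0,"rz": 0,"fingers": -0.06},
  ],
)

```text
time: 28.37
ee_pos: [0.495, -0.0234, 0.1167]
eef_rot: [-0.143, -3.138, 0.0]
force: [1.2, -2.9, -2.2]
width: 0.47
gripper_force: 1.3
```

Call:
jog_arm(
  increments=[
    {"tx": 0,"ty": 0.6,"tz": 0,"rx": 0,"ry": 0,"rz": 0,"fingers": -0.06},
    {"tx": 0,"ty": 0.5,"tz": 0,"rx": 0,"ry": 0,"rz": 0,"fingers": -0.06},
    {"tx": 0,"ty": 0.2,"tz": 0,"rx": 0,"ry": 0,"rz": 0,"fingers": -0.06},
    {"tx": 0,"ty": 0,"tz": 0,"rx": 0,"ry": 0,"rz": 0,"fingers": -0.06},
    {"tx": 0,"ty": 0,"tz": 0,"rx": 0,"ry": 0,"rz": 0,"fingers": -0.06},
  ],
)

```text
time: 28.78
ee_pos: [0.495, -0.0104, 0.1174]
eef_rot: [0.141, 3.138, 0.001]
force: [0.4, 0.2, 0.0]
width: 0.467
gripper_force: 0.0
```

Call:
jog_arm(
  increments=[
    {"tx": 0,"ty": -0.7,"tz": 0,"rx": 0,"ry": 0,"rz": 0,"fingers": -0.06},
    {"tx": 0,"ty": -0.6,"tz": 0,"rx": 0,"ry": 0,"rz": 0,"fingers": 0.15},
    {"tx": 0,"ty": 0,"tz": 0,"rx": 0,"ry": 0,"rz": 0,"fingers": 0.15},
    {"tx": 0,"ty": 0,"tz": 0,"rx": 0,"ry": 0,"rz": 0,"fingers": 0.15},
    {"tx": 0,"ty": 0,"tz": 0,"rx": 0,"ry": 0,"rz": 0,"fingers": 0.15},
    {"tx": 0,"ty": 0,"tz": 0,"rx": 0,"ry": 0,"rz": 0,"fingers": 0.15},
    {"tx": 0,"ty": 0,"tz": 0,"rx": 0,"ry": 0,"rz": 0,"fingers": 0.15},
    {"tx": 0,"ty": 0,"tz": 0,"rx": 0,"ry": 0,"rz": 0,"fingers": 0.15},
  ],
)

```text
time: 29.45
ee_pos: [0.495, -0.0239, 0.1173]
eef_rot: [-0.142, -3.138, -0.0]
force: [-0.1, -0.1, -0.1]
width: 0.574
gripper_force: 0.0
```

Call:
jog_arm(
  increments=[
    {"tx": 0,"ty": 0,"tz": 0,"rx": 0,"ry": 0,"rz": 0,"fingers": 0.15},
    {"tx": 0,"ty": 0,"tz": 0,"rx": 0,"ry": 0,"rz": 0,"fingers": 0.15},
    {"tx": 0,"ty": 0,"tz": 0,"rx": 0,"ry": 0,"rz": 0,"fingers": 0.15},
    {"tx": 0,"ty": 0,"tz": 0,"rx": 0,"ry": 0,"rz": 0,"fingers": 0.15},
    {"tx": 0,"ty": 0,"tz": 0,"rx": 0,"ry": 0,"rz": 0,"fingers": 0.15},
    {"tx": 0,"ty": 0,"tz": 0,"rx": 0,"ry": 0,"rz": 0,"fingers": 0.15},
    {"tx": 0,"ty": 0,"tz": 0,"rx": 0,"ry": 0,"rz": 0,"fingers": 0.15},
    {"tx": 0,"ty": 0,"tz": 0,"rx": 0,"ry": 0,"rz": 0,"fingers": 0.15},
  ],
)

```text
time: 30.12
ee_pos: [0.495, -0.024, 0.1173]
eef_rot: [0.143, 3.138, -0.0]
force: [0.4, 0.6, -0.0]
width: 0.577
gripper_force: 0.0
```

Run:
```python
from tilt import *
s=observe();print(s['time'],s['ee_pos'],s['force'],s['gripper_force'],s['width'])
measure('b')
```

```text
30.1167 [ 0.49501999 -0.0240072   0.11729082] [ 0.40599394  0.60225438 -0.03851847] 0.0 0.5765141652222285
side w100 ref+ (-0.94, 7.25, 0.847) now (-1.13, 2.79, 0.708)
side rimR ref+ (8.48, -4.55, 0.737) now (8.74, -4.65, 0.729)
side strutR ref+ (4.4, 5.89, 0.933) now (3.3, 3.98, 0.757)
scene shaker ref+ (-0.51, -6.08, 0.905) now (-0.25, -3.24, 0.975)
scene lrim ref+ (-0.36, -7.7, 0.791) now (1.07, -0.43, 0.725)
```

```bash
cat > an.py <<'E'
from h import *
import sys
def run(tag):
    D={}
    f=lambda n,t:cv2.imread(f'pics/{n}{t}.png',0)
    out=[]
    for n,k,box in [('side','w100',(381,393,269,290)),('side','w50',(360,372,270,300)),('side','strutR',(336,362,300,318)),('side','pan',(350,375,287,306)),
                  ('scene','shaker',(282,300,202,236)),('scene','shtop',(281,301,200,218)),('scene','lpanrim',(262,284,222,248)),('scene','wts',(336,356,150,182))]:
        refs={'+a':f(n,'_a'),'+7':f(n,'7'),'-5':f(n,'5'),'-0':f(n,'0')}; now=f(n,'_'+tag)
        x0,x1,y0,y1=box; t=now[y0:y1,x0:x1]; m=10; row=[]
        for r,im in refs.items():
            best=None
            c=cv2.matchTemplate(im[y0-m:y1+m,x0-m:x1+m],t,cv2.TM_CCOEFF_NORMED);_,v,_,l=cv2.minMaxLoc(c)
            W=np.float32([[1,0,x0+l[0]-m],[0,1,y0+l[1]-m]])
            try: v,W=cv2.findTransformECC(t,im,W,cv2.MOTION_TRANSLATION,(3,100,1e-6),None,3); row.append((r,round(float(W[0,2])-x0,2),round(float(W[1,2])-y0,2),round(v,3)))
            except cv2.error: row.append((r,None))
        print(n,k,row)
run(sys.argv[1])
E
python3 an.py b
python3 - <<'E'
from h import *
for n,X in(('scene',(.608,.048,.14)),('side',(.612,-.178,.13)),('side',(.57,-.161,.12)),('scene',(.59,-.17,.12)),('side',(.48,-.175,.075))):
    p=cams.capture(n);a=np.array(proj(p,X));b=np.array(proj(p,np.array(X)+[0,0,.022]));print(n,X,np.round(a),np.round(b-a,2))
E
```

```text
side w100 [('+a', -0.75, 3.66, 0.682), ('+7', -0.78, 3.69, 0.556), ('-5', 0.48, -3.35, 0.714), ('-0', 10.96, -1.69, 0.665)]
side w50 [('+a', -0.56, 3.9, 0.536), ('+7', 0.42, 3.45, 0.791), ('-5', -7.24, -18.88, 0.603), ('-0', -7.24, -18.92, 0.598)]
side strutR [('+a', 1.23, 2.63, 0.779), ('+7', 1.46, 2.47, 0.726), ('-5', -2.3, -3.54, 0.68), ('-0', -2.32, -3.54, 0.677)]
side pan [('+a', -0.21, 3.24, 0.842), ('+7', -0.21, 2.77, 0.869), ('-5', -4.98, -15.37, 0.531), ('-0', -8.48, -12.55, 0.526)]
scene shaker [('+a', -0.06, -3.82, 0.992), ('+7', -0.25, -3.92, 0.961), ('-5', 0.09, 3.21, 0.983), ('-0', 0.02, 3.41, 0.952)]
scene shtop [('+a', -0.01, -3.63, 0.969), ('+7', -0.02, -3.43, 0.943), ('-5', 0.17, 3.56, 0.984), ('-0', 0.37, 3.69, 0.94)]
scene lpanrim [('+a', 0.94, -1.85, 0.881), ('+7', 0.61, -2.62, 0.891), ('-5', -0.13, 2.38, 0.804), ('-0', 0.06, 2.76, 0.785)]
scene wts [('+a', 12.26, -10.09, 0.901), ('+7', -10.61, 13.95, 0.478), ('-5', -10.32, 6.44, 0.669), ('-0', -3.98, 9.88, 0.628)]
scene (0.608, 0.048, 0.14) [289. 219.] [-0.32 -7.27]
side (0.612, -0.178, 0.13) [386. 277.] [ 0.8  -7.46]
side (0.57, -0.161, 0.12) [366. 283.] [ 0.58 -7.4 ]
scene (0.59, -0.17, 0.12) [352. 170.] [ 0.5 -7.2]
side (0.48, -0.175, 0.075) [336. 316.] [ 0.25 -7.14]
```

Call:
jog_arm(
  increments=[
    {"tx": 0,"ty": 0,"tz": 2,"rx": 0,"ry": 0,"rz": 0,"fingers": 0.15},
    {"tx": 0,"ty": 0,"tz": 3,"rx": 0,"ry": 0,"rz": 0,"fingers": 0.15},
    {"tx": 0,"ty": 0,"tz": 3.8,"rx": 0,"ry": 0,"rz": 0,"fingers": 0.15},
    {"tx": 0,"ty": 0,"tz": 3.8,"rx": 0,"ry": 0,"rz": 0,"fingers": 0.9},
    {"tx": 0.8,"ty": -1.2,"tz": 3.5,"rx": 0,"ry": 0,"rz": 0,"fingers": 0.9},
    {"tx": 0.8,"ty": -1.2,"tz": 3.5,"rx": 0,"ry": 0,"rz": 0,"fingers": 0.9},
    {"tx": 0.9,"ty": -1.2,"tz": 1.5,"rx": 0,"ry": 0,"rz": 0,"fingers": 0.9},
    {"tx": 0,"ty": 0,"tz": 0,"rx": 0,"ry": 0,"rz": 0,"fingers": 0.9},
  ],
)

```text
time: 31.13
ee_pos: [0.5216, -0.0618, 0.3331]
eef_rot: [0.145, 3.13, -0.003]
force: [0.4, 0.2, -0.1]
width: 0.953
gripper_force: 0.0
```

Call:
jog_arm(
  increments=[
    {"tx": 0,"ty": 0,"tz": 0,"rx": 0,"ry": 0,"rz": 0,"fingers": 0.9},
    {"tx": 0,"ty": 0,"tz": 0,"rx": 0,"ry": 0,"rz": 0,"fingers": 0.9},
    {"tx": 0,"ty": 0,"tz": 0,"rx": 0,"ry": 0,"rz": 0,"fingers": 0.9},
    {"tx": 0,"ty": 0,"tz": 0,"rx": 0,"ry": 0,"rz": 0,"fingers": 0.9},
    {"tx": 0,"ty": 0,"tz": 0,"rx": 0,"ry": 0,"rz": 0,"fingers": 0.9},
  ],
)

```text
time: 31.55
ee_pos: [0.5196, -0.0595, 0.3272]
eef_rot: [-0.142, -3.137, -0.0]
force: [0.3, -0.2, -0.6]
width: 0.951
gripper_force: 0.0
```

```bash
python3 - <<'E'
from h import *
P={n:cams.capture(n) for n in('side','scene','wrist')};s=observe();print(s['time'],s['ee_pos'])
for n,p in P.items(): cv2.imwrite(f'pics/{n}_c.png',p['image'])
w=P['wrist'];q=spotter.spot_point(w,'pointer_tip');print([(np.round(a['location'],1),a['conf']) for a in q[:2]])
X=proj(w,(.602,-.060,.187));print(X)
g=cv2.cvtColor(w['image'],cv2.COLOR_BGR2GRAY);c=[int(round(v)) for v in (q[0]['location'] if q else X)]
for r in range(c[1]-12,c[1]+30): print(r,' '.join('%3d'%v for v in g[r,c[0]-24:c[0]+25]))
print(c)
E
python3 an.py c
```

```text
31.7 [ 0.51979972 -0.0597511   0.32795268]
[(array([324.6, 320.4]), 0.58)]
[np.float64(329.74541631181495), np.float64(323.8437859095454)]
308 182 184 183 183 185 184 183 180 186 184 183 186 181 152  99  93  92  93  93  99 100  92  62  35  44  58  90  94  95  99  96  99 103 123 137 140 139 139 139 138 140 139 141 139 138 139 137 139 141
309 182 183 183 184 184 182 183 185 183 183 185 185 180 147 100  89  96  91  94  96  93  96  57  41  41  61  87  97  93  95  95  95 103 124 137 138 140 141 143 140 139 140 138 141 141 142 143 139 137
310 183 183 184 181 182 183 181 184 183 183 184 184 181 145  94  91  92  97  94  95  96  94  61  40  47  60  88  96  95  95  94  98 103 114 134 141 139 140 137 136 138 139 141 140 138 140 139 139 139
311 184 183 184 182 184 183 184 182 183 182 181 188 180 138  91  90  96  94  94  94  97  92  62  40  44  58  92  97  99  97  95  95 100 117 136 139 140 139 139 138 137 137 138 141 141 139 138 139 137
312 184 183 183 181 184 181 184 184 184 184 183 185 179 138  91  90  95  93  95  97  98  94  71  47  47  64  92  97  97  98  97  98  99 113 139 140 138 140 139 1
[... 7704 characters left out ...]
'+7', 1.89, 2.71, 0.868), ('-5', -2.05, -3.14, 0.912), ('-0', -2.06, -3.15, 0.913)]
side pan [('+a', 0.24, 3.85, 0.857), ('+7', 0.32, 3.6, 0.965), ('-5', 10.11, -0.8, 0.518), ('-0', 10.02, -1.58, 0.549)]
scene shaker [('+a', -0.01, -3.96, 0.972), ('+7', -0.15, -4.07, 0.977), ('-5', 0.19, 3.15, 0.97), ('-0', 0.11, 3.35, 0.969)]
scene shtop [('+a', -0.37, -3.71, 0.918), ('+7', -0.21, -3.7, 0.936), ('-5', 0.02, 3.52, 0.925), ('-0', 0.25, 3.62, 0.933)]
scene lpanrim [('+a', 1.21, -2.24, 0.863), ('+7', 0.78, -3.21, 0.874), ('-5', 0.0, 2.2, 0.868), ('-0', 0.03, 2.39, 0.905)]
scene wts [('+a', -11.62, -7.19, 0.594), ('+7', 0.08, 3.29, 0.844), ('-5', 0.81, -3.47, 0.851), ('-0', -5.46, -3.79, 0.715)]
```

```bash
python3 -c "
from plant import *
print(hand_in())"
```

```text
the job is handed in; nothing more can be done
None
```

The job is handed in: the beam floats level with the pointer on the middle mark, the 100 g and 50 g weights stand upright on the right pan, and the 200 g weight stayed in its hole; the shaker weighs roughly 170 g.

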